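# Set the seasonings from the tray into the rack in cooking order

## Task

The four seasonings stand on the walnut tray in the order in which they go into the pot. Move them all into the empty rack on the other side of the hob, one to a pocket and in the same order from left to right, each standing upright on the floor of its pocket. Never tip one over on the way: they would spill.

Things in the scene. Friction and masses are not known exactly. Their poses are not given: they have to be found in the camera images.
- salt_shaker: loose glass salt shaker with a domed steel cap, nearly round, 44 mm wide, 90 mm tall (the glass reaches up to 70 mm), 0.1 kg. Told by its steel dome. Origin: centre of its underside, z up. At the start it stands upright on one of the four pads of the tray.
- square_jar: loose square glass spice jar, 40 x 40 mm in plan (38 x 38 mm below its lid), 91 mm tall, square press-on lid (does not come off) from 70 mm upward, 0.07 kg; its flat sides lie across its own x and y axes. The only square one. Origin: centre of its underside, z up. At the start it stands upright on one of the four pads of the tray.
- round_jar: loose round glass spice jar with a plain round screw cap as wide as the jar, 46 mm in diameter, 126 mm tall (cap from 102 mm upward), 0.095 kg. The medium-high one. Origin: centre of its underside, z up. At the start it stands upright on one of the four pads of the tray.
- spice_mill: loose round glass spice mill with a tall ribbed black head, 47 mm in diameter at the glass (0 to 100 mm), 49 mm at the head (112 to 150 mm; it does not turn), 150 mm tall, 0.095 kg. The tallest. Origin: centre of its underside, z up. At the start it stands upright on one of the four pads of the tray.
- pad_salt_shaker: round cork pad, 58 mm in diameter, 5 mm thick, fixed in the tray: the one on which the salt shaker stands at the start (the four pads look alike, and which of the four positions it has differs from start to start). Origin: centre of its underside.
- pad_square_jar: round cork pad, 58 mm in diameter, 5 mm thick, fixed in the tray: the one on which the square jar stands at the start (the four pads look alike, and which of the four positions it has differs from start to start). Origin: centre of its underside.
- pad_round_jar: round cork pad, 58 mm in diameter, 5 mm thick, fixed in the tray: the one on which the round jar stands at the start (the four pads look alike, and which of the four positions it has differs from start to start). Origin: centre of its underside.
- pad_spice_mill: round cork pad, 58 mm in diameter, 5 mm thick, fixed in the tray: the one on which the spice mill stands at the start (the four pads look alike, and which of the four positions it has differs from start to start). Origin: centre of its underside.
- tray: low dark walnut tray, fixed, left of the hob, 86 x 290 mm, rim 19 mm high, a brass handle up to 41 mm high at each short end. Origin: centre of its underside; x points away from the cook, y to the left along the tray. The four cork pads lie at x = 0, y = +105, +35, -35, -105 mm from left to right; the pads' tops, on which the things stand, are at z = 13 mm.
- rack: light beech rack, fixed, right of the hob, empty at the start, 86 x 303 mm, end cheeks 59 mm high, steel rails and dividers up to 39 mm high round four open pockets. Origin: centre of its underside; x points away from the cook, y to the left along the rack. Pocket centres at x = 0, y = +105, +35, -35, -105 mm from left to right; each is 66 (x) by 65 mm (y) inside, its floor at z = 13 mm.
There are look-alikes about, which are no part of the job. What is shaped like the square_jar but green is not meant.

How it is judged:
By the outcome, as a careful person would: the job done as asked, in the order asked, and still so for the second after the job is handed in, with the robot touching nothing.
It also fails if it takes over 120 s, if anything falls off the work surface, if the arm or the gripper's body presses on something with over 40 N, if the wrist force passes 120 N, or if a joint passes its speed limit or range.

## Robot

A 6-joint arm with a two-finger parallel gripper is mounted at the origin on a cart in front of the work surface, level with it; the furniture and walls round the work are solid. World frame = base frame: x ahead of the robot, y to its left, z up, the work surface at z = 0. Lengths are in mm, angles in rad, forces in N, time in s.
With the tool pointing down it reaches from about 300 to 775 mm from the base axis. Payload 14.6 kg.
Tool frame: the origin (TCP) lies at the very end of the fingers, on their centre line; the grasp point (between the pads) lies 19 mm behind it; z points along the fingers, y is the line along which they close (so a half turn about z gives the same grasp; the last joint's range is limited). The gripper opens to 94 mm and grips with 3 to 60 N. Pads are 16 mm wide; open, the fingers measure 119 mm over their backs; the gripper's body (75 mm by 177 mm) begins 78 mm behind the grasp point.
Start: joints at [1.278, 0.3, 1.521, -0, 1.321, -0.067], TCP at [123.135, 536.029, 205.446] pointing down, gripper open.
Joint ranges: [-3.03, 3.03], [-0.79, 2.21], [0.23, 2.52], [-1.04, 4.18], [0, 3.07], [-2.55, 2.55]. Speed limits (rad/s): [2.22, 2.22, 2.57, 3.14, 3.14, 3.14].

## Interface

Orientations are given as [roll, pitch, yaw] about the fixed x, y, z axes, in that order (R = Rz(yaw) Ry(pitch) Rx(roll)).
In Python, from cell import manip gives the robot as it stands. The module is installed in compiled form; this text tells all that it offers.
- The arm moves only by the shell command python3 -m inch 'ROWS' [FORCE]. ROWS is JSON, a list of rows, each an object of numbers: "gripper": the opening, from 0 (shut) to 1 (fully open); "dx", "dy", "dz": the shift along the world's x, y, z in m; "wx", "wy", "wz": the turn, a rotation vector about the world's x, y, z in degrees. A call has exactly 5 rows; each row is the pose to reach, as a shift and turn from the pose commanded when the call began; what a row does not reach only later rows make up. A row lasts 1/12 s, in which the tool goes at most 41.7 mm and 7.16 degrees, less where a joint would pass 70% of its speed; a pose out of reach is approached as far as the arm can. A call with a gripper value outside its range is refused whole. The fingers move at their own pace and stop on an object; FORCE is the grip in N (left out, the last holds). Time passes only in rows, so rows that repeat a pose let the fingers close, or fill a call up. It gives the time, the measured TCP pose, the force, the opening and the grip force at its end, in the units of the state.
- manip.read_state(): the state, without advancing time (a new reading comes with each control period).
- manip.camera(name): name is "side" or "top" or "wrist"; returns the picture (420x560x3 uint8, blue, green, red); there is no depth.
- manip.camera_info(name): a dict with "camera_matrix" (3x3 intrinsics, pixels), "R" (3x3) and "t" (3): a world point X has camera coordinates R X + t; the wrist camera has in their place "tool_from_camera" (4x4, takes a point from camera to tool coordinates, whose origin is the TCP and whose axes are the flange's). Camera axes: x right, y down, z forward; pixel columns grow to the right and rows downward; lengths in mm; the calibration is good to about 2 mm. The wrist camera is an equidistant fisheye: a pixel r from the principal point sees the ray r / f radians off the axis. A picture is of the moment at which its call begins: read the wrist's pose just before it. camera_info takes no time and is no camera call.
- manip.sign_off(): hands the job in; it is judged then, once.
The state is a dict: "clock": time; "joints": joint angles; "qd": joint speeds; "effort": joint torques, N m; "eef_pos": TCP position; "eef_rot": TCP orientation; "wrist_force": force on the tool from outside, world axes, zero at the start; "moment": the same for the moment, N m; "finger_gap": finger opening in mm; "finger_force": force on a finger pad.
Only numpy, scipy, OpenCV 4.12 (cv2) and the standard library are available. Lean on these libraries where they do the work, as an engineer would, in place of code of your own. Each camera call takes 0.05 s, during which the arm holds its last target. There are 200 camera calls.

## Working session

There is one attempt and no reset: what is moved stays moved. The work goes in short steps, Python scripts to look and compute and a shell command to move; the robot and the scene stay as the last step left them, time stands still between calls to the robot, and variables do not carry over. Pictures are saved under pics/ and viewed, at most 14 in all, crops included, and the job is handed in when it is done.

```bash
mkdir -p pics; python3 - <<'E'
from cell import manip
import cv2,numpy as np
s=manip.read_state();print({k:np.round(v,3).tolist() for k,v in s.items()})
for n in("side","top"):
    cv2.imwrite(f"pics/{n}0.png",manip.camera(n))
    i=manip.camera_info(n);print(n,{k:np.round(v,3).tolist() for k,v in i.items()})
print(manip.camera_info("wrist"))
E
```

```text
{'clock': 0.0, 'joints': [1.278, 0.3, 1.522, -0.0, 1.321, -0.067], 'qd': [-0.001, 0.001, 0.0, -0.002, -0.0, 0.001], 'effort': [0.001, -53.18, -35.275, 0.071, 0.024, -0.0], 'eef_pos': [123.068, 535.759, 204.873], 'eef_rot': [-3.14, -0.0, 2.916], 'wrist_force': [0.349, 0.756, -0.251], 'moment': [-0.05, -0.008, 0.018], 'finger_force': 0.0, 'finger_gap': 94.073}
side {'camera_matrix': [[441.892, 0.0, 276.257], [0.0, 441.892, 211.093], [0.0, 0.0, 1.0]], 'R': [[-0.994, -0.105, 0.021], [-0.084, 0.651, -0.754], [0.066, -0.752, -0.656]], 't': [569.215, 25.257, 1395.84]}
top {'camera_matrix': [[419.123, 0.0, 282.178], [0.0, 419.123, 211.675], [0.0, 0.0, 1.0]], 'R': [[0.118, -0.993, 0.004], [-0.969, -0.116, -0.217], [0.216, 0.021, -0.976]], 't': [46.173, 563.694, 1465.775]}
{'camera_matrix': array([[325.1922621 ,   0.        , 285.03130573],
       [  0.        , 325.1922621 , 206.12127791],
       [  0.        ,   0.        ,   1.        ]]), 'tool_from_camera': array([[ 3.96724192e-04, -9.65337997e-01, -2.61002670e-01,
         7.66628045e+01],
       [ 9.99998451e-01,  8.30519381e-04, -1.55174021e-03,
        -7.95582639e-03],
       [ 1.71472156e-03, -2.61001650e-01,  9.65336832e-01,
        -1.78879917e+02],
       [ 0.00000000e+00,  0.00000000e+00,  0.00000000e+00,
         1.00000000e+00]])}
```

View pics/top0.png

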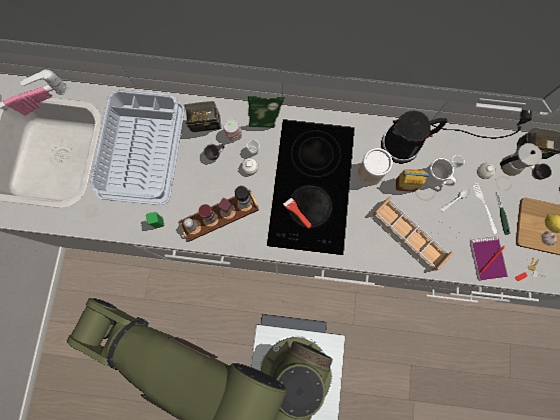

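View pics/side0.png

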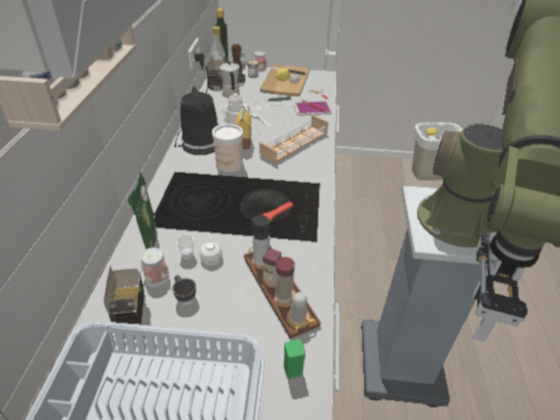

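The top view shows the tray from (182,232) to (256,203), with salt at (190,225), round jar at (208,215), square jar at (225,208) and mill at (242,195). The empty rack runs from (382,210) to (445,262). The green look-alike is at (153,219), off the tray. In the side view the same items stand at (299,310), (284,280), (271,265) and (262,240), with the green box at (294,358).

```bash
python3 - <<'E'
import cv2,numpy as np
t=cv2.imread("pics/top0.png")
a=cv2.resize(t[175:250,172:267],None,fx=6,fy=6,interpolation=cv2.INTER_CUBIC)[:, :570]
b=cv2.resize(t[190:280,365:460],None,fx=6,fy=6,interpolation=cv2.INTER_CUBIC)
cv2.imwrite("pics/ct.png",a);cv2.imwrite("pics/cr.png",b)
E
```

```text
(no output)
```

View pics/ct.png

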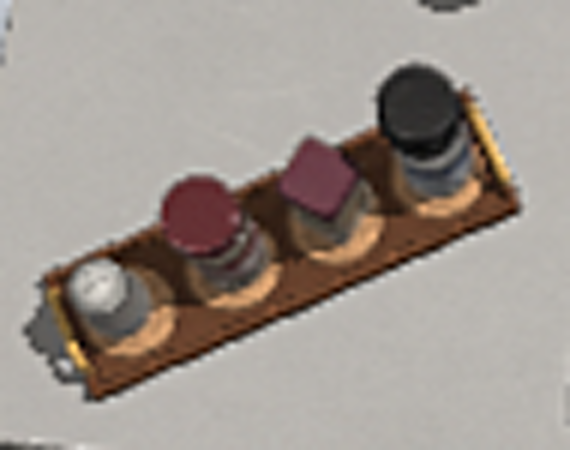

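View pics/cr.png

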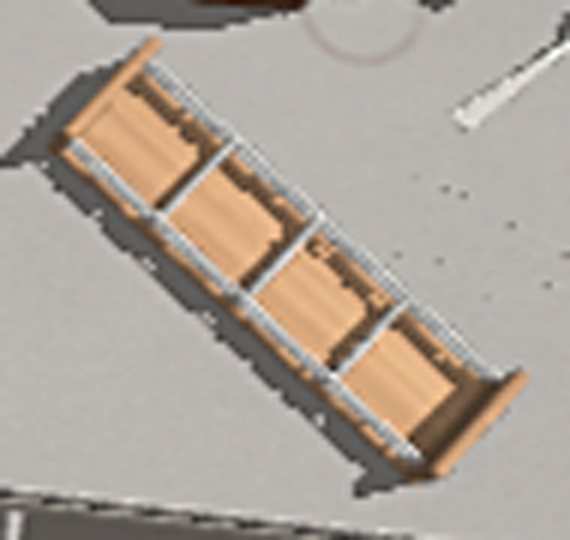

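The crops confirm the tray order from left to right: steel dome at crop (100,285), round maroon cap (202,215), square maroon lid (320,178) and black mill head (420,105). The square one is maroon, so it isn't the green look-alike. The rack dividers run (235,145)-(158,215), (318,218)-(242,293) and (403,303)-(333,378).

```bash
cat > h.py <<'E'
from cell import manip
import numpy as np,cv2
from scipy.spatial.transform import Rotation as Ro
def cast(n,uv,z):
    i=manip.camera_info(n);R=np.array(i["R"]);t=np.array(i["t"]).ravel()
    c=-R.T@t;d=R.T@np.linalg.inv(i["camera_matrix"])@np.array([*uv,1.]);return c+d*(z-c[2])/d[2]
def castw(uv,z,s):
    i=manip.camera_info("wrist");K=i["camera_matrix"];T=i["tool_from_camera"]
    p=(np.array(uv)-K[:2,2])/K[0,0];r=np.hypot(*p)
    d=np.array([*(p/r*np.sin(r)),np.cos(r)]) if r else np.array([0,0,1.])
    R=Ro.from_euler("xyz",s["eef_rot"]).as_matrix()
    c=R@T[:3,3]+s["eef_pos"];d=R@T[:3,:3]@d
    return c+d*(z-c[2])/d[2]
E
python3 - <<'E'
from h import *
f=lambda o,p:(o[0]+(p[0]-2.5)/6,o[1]+(p[1]-2.5)/6)
T=(172,175);Rk=(365,190)
P={}
for n,p,z in[("salt",(100,287),95),("round",(202,215),139),("square",(320,178),104),("mill",(420,105),163)]:
    P[n]=cast("top",f(T,p),z);print(n,P[n].round())
c=np.array([cast("top",f(T,p),19)[:2] for p in[(95,398),(520,210),(468,92),(45,275)]]);print(c.round(),c.mean(0).round())
e=(c[0]+c[3]-c[1]-c[2])/2;print("tray len",np.linalg.norm(e),"yaw",np.degrees(np.arctan2(-e[0],e[1])))
u=e/np.linalg.norm(e)
for k in(105,35,-35,-105):print((c.mean(0)+u*k).round())
d=np.array([[cast("top",f(Rk,p),39)[:2] for p in q] for q in[((235,145),(158,215)),((318,218),(242,293)),((403,303),(333,378))]])
m=d.mean(1);e=m[0]-m[2];u=e/np.linalg.norm(e);print("rack",m.round(),np.linalg.norm(e),np.degrees(np.arctan2(-e[0],e[1])))
ch=np.array([cast("top",f(Rk,p),59)[:2] for p in[(155,45),(65,137),(522,375),(435,470)]]);print(ch.round(),ch.mean(0).round())
for k in(105,35,-35,-105):q=m.mean(0)+u*k;print(q.round(),np.hypot(*q).round())
E
```

```text
salt [469. 437.  95.]
round [510. 375. 139.]
square [548. 317. 104.]
mill [584. 257. 163.]
[[413. 447.]
 [561. 203.]
 [633. 246.]
 [485. 491.]] [523. 347.]
tray len 285.9562344914084 yaw 31.225503978179695
[469. 437.]
[505. 377.]
[541. 317.]
[577. 257.]
rack [[ 580. -313.]
 [ 539. -366.]
 [ 493. -422.]] 139.60571028871306 -38.5443702812326
[[ 657. -277.]
 [ 593. -226.]
 [ 480. -507.]
 [ 417. -458.]] [ 536. -367.]
[ 603. -285.] 667.0
[ 559. -339.] 654.0
[ 516. -394.] 649.0
[ 472. -449.] 651.0
```

```bash
python3 - <<'E'
from h import *
for z in(100,150):print("canister top if z",z,cast("top",(376,163),z).round(),"kettle",cast("top",(412,122),z).round())
f=lambda p:(172+(p[0]-2.5)/6,175+(p[1]-2.5)/6)
q=np.array([cast("top",f(p),104)[:2] for p in[(315,135),(358,170),(330,220),(280,183)]])
for k in range(4):e=q[(k+1)%4]-q[k];print(np.linalg.norm(e).round(),np.degrees(np.arctan2(e[1],e[0]))%90)
E
python3 -m inch '[{"dx":0.03,"dy":-0.02,"dz":0.014,"wz":-3},{"dx":0.06,"dy":-0.038,"dz":0.028,"wz":-6},{"dx":0.09,"dy":-0.057,"dz":0.042,"wz":-9},{"dx":0.12,"dy":-0.075,"dz":0.056,"wz":-12},{"dx":0.15,"dy":-0.093,"dz":0.07,"wz":-15}]'
python3 -m inch '[{"dx":0.03,"dy":-0.02,"wz":-3},{"dx":0.06,"dy":-0.038,"wz":-6},{"dx":0.09,"dy":-0.057,"wz":-9},{"dx":0.12,"dy":-0.075,"wz":-12},{"dx":0.15,"dy":-0.093,"wz":-15}]'
python3 -m inch '[{"dx":0.03,"dy":-0.02,"wz":-3},{"dx":0.06,"dy":-0.038,"wz":-6},{"dx":0.09,"dy":-0.057,"wz":-9},{"dx":0.12,"dy":-0.075,"wz":-12},{"dx":0.15,"dy":-0.093,"wz":-16}]'
python3 - <<'E'
from h import *
s=manip.read_state();print(s["clock"],s["eef_pos"],np.degrees(s["eef_rot"]))
im=manip.camera("wrist");cv2.imwrite("pics/w1.png",im)
E
```

```text
canister top if z 100 [ 767. -207.  100.] kettle [ 944. -330.  100.]
canister top if z 150 [ 748. -197.  150.] kettle [ 919. -315.  150.]
34.0 57.4310066190795
34.0 69.4036000324121
38.0 60.19120944684629
35.0 62.72084873968156
0.1 [123.05667749 535.80203322 204.91863744] [-1.79937253e+02 -5.19837454e-03  1.67062992e+02]validation failed for argument at $[0]...
validation failed for argument at $[0]...
validation failed for argument at $[0]...
```

View pics/w1.png

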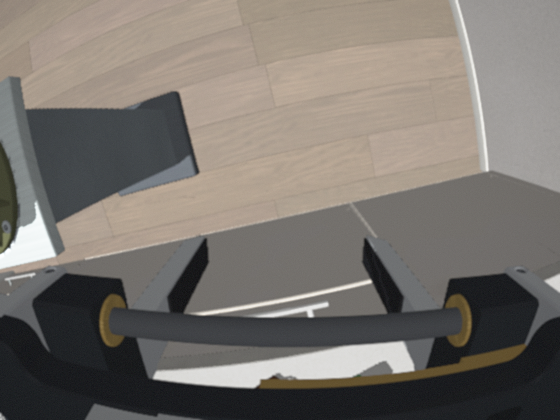

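The rows were refused, probably because every key is required. The picture is from the unmoved start and shows only floor and the worktop edge, with the fingertips near (200,245) and (375,245). I'll retry with full rows.

```bash

python3 -m inch '[{"gripper":1,"dx":0.03,"dy":-0.02,"dz":0.014,"wx":0,"wy":0,"wz":-3},{"gripper":1,"dx":0.06,"dy":-0.038,"dz":0.028,"wx":0,"wy":0,"wz":-6},{"gripper":1,"dx":0.09,"dy":-0.057,"dz":0.042,"wx":0,"wy":0,"wz":-9},{"gripper":1,"dx":0.12,"dy":-0.075,"dz":0.056,"wx":0,"wy":0,"wz":-12},{"gripper":1,"dx":0.15,"dy":-0.093,"dz":0.07,"wx":0,"wy":0,"wz":-15}]'
```

```text
clock: 0.57
eef_pos: [274.2, 441.8, 276.0]
eef_rot: [-3.141, -0.0, 2.652]
wrist_force: [-0.1, 0.7, 0.5]
finger_gap: 93.7
finger_force: 0.0
```

```bash

python3 -m inch '[{"gripper":1,"dx":0.03,"dy":-0.02,"dz":0,"wz":-3},{"gripper":1,"dx":0.06,"dy":-0.038,"dz":0,"wz":-6},{"gripper":1,"dx":0.09,"dy":-0.057,"dz":0,"wz":-9},{"gripper":1,"dx":0.12,"dy":-0.075,"dz":0,"wz":-12},{"gripper":1,"dx":0.15,"dy":-0.093,"dz":0,"wz":-15}]' || echo no
python3 -m inch '[{"gripper":1,"dx":0.03,"dy":-0.02,"dz":0,"wx":0,"wy":0,"wz":-3},{"gripper":1,"dx":0.06,"dy":-0.038,"dz":0,"wx":0,"wy":0,"wz":-6},{"gripper":1,"dx":0.09,"dy":-0.057,"dz":0,"wx":0,"wy":0,"wz":-9},{"gripper":1,"dx":0.12,"dy":-0.075,"dz":0,"wx":0,"wy":0,"wz":-12},{"gripper":1,"dx":0.15,"dy":-0.093,"dz":0,"wx":0,"wy":0,"wz":-15}]'
python3 - <<'E'
from h import *
s=manip.read_state();print(s["clock"],s["eef_pos"],np.degrees(s["eef_rot"]))
im=manip.camera("wrist");cv2.imwrite("pics/w2.png",im)
E
```

```text
no
clock: 0.98
eef_pos: [424.4, 348.8, 275.4]
eef_rot: [-3.141, -0.0, 2.389]
wrist_force: [-0.2, 1.1, -0.4]
finger_gap: 93.8
finger_force: 0.0
0.9833 [424.42160839 348.754854   275.35264914] [-1.79988641e+02 -2.79072941e-03  1.36907562e+02]validation failed for argument at $[0]...
```

View pics/w2.png

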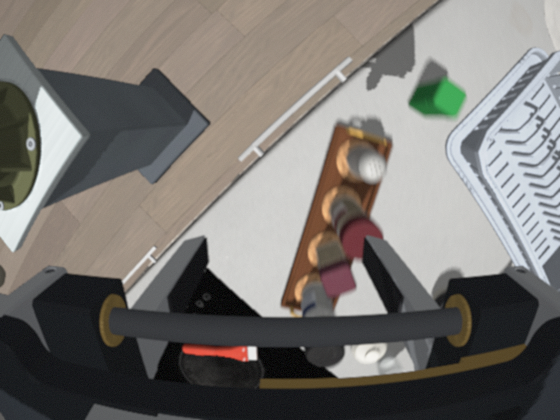

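The wrist view shows the tray from (360,130) to (310,310): salt dome at (372,165), round cap (360,238), square lid (338,278), mill head partly hidden at (322,345). The green box at (437,97) is off the tray.

```bash
python3 - <<'E'
from h import *
s=manip.read_state();im=cv2.imread("pics/w2.png")
b,g,r=[im[...,k].astype(int) for k in range(3)]
m=((r-g>25)&(abs(b-g)<20)&(r<130)&(b>g)).astype(np.uint8)
m[:,:310]=0;m[:200]=0;m[310:]=0
m=cv2.morphologyEx(m,cv2.MORPH_OPEN,np.ones((3,3)))
C,_=cv2.findContours(m,0,2)
for c in C:
    if cv2.contourArea(c)<150:continue
    (u,v),wh,a=cv2.minAreaRect(c);M=cv2.moments(c);M=(M["m10"]/M["m00"],M["m01"]/M["m00"])
    P=[castw(p,104,s)[:2] for p in cv2.boxPoints(((u,v),wh,a))];e=P[1]-P[0]
    print(M,wh,"z139",castw(M,139,s).round(),"z104",castw(M,104,s).round(),"edge",np.degrees(np.arctan2(e[1],e[0]))%90,np.linalg.norm(e),np.linalg.norm(P[2]-P[1]))
print("salt",castw((373,165),97,s).round())
print("mill",castw((322,345),163,s).round())
E
```

```text
(337.14189643577674, 280.0199506837032) (27.93820571899414, 31.430479049682617) z139 [535. 323. 139.] z104 [553. 314. 104.] edge 67.07450169378197 37.75518976124667 39.84655223560458
(357.66402416006036, 235.99320498301245) (33.2340202331543, 40.30509567260742) z139 [510. 372. 139.] z104 [526. 369. 104.] edge 3.9370764893395602 46.610956742355555 42.360080480844644
salt [476. 436.  97.]
mill [577. 262. 163.]
```

```bash

python3 -m inch '[{"gripper":1,"dx":0.032,"dy":-0.018,"dz":0,"wx":0,"wy":0,"wz":-3},{"gripper":1,"dx":0.064,"dy":-0.036,"dz":0,"wx":0,"wy":0,"wz":-6},{"gripper":1,"dx":0.096,"dy":-0.055,"dz":0,"wx":0,"wy":0,"wz":-9},{"gripper":1,"dx":0.128,"dy":-0.073,"dz":0,"wx":0,"wy":0,"wz":-12},{"gripper":1,"dx":0.159,"dy":-0.091,"dz":0,"wx":0,"wy":0,"wz":-15}]'
python3 - <<'E'
from h import *
s=manip.read_state();print(s["clock"],s["eef_pos"],np.degrees(s["eef_rot"]))
im=manip.camera("wrist");cv2.imwrite("pics/w3.png",im)
E
```

```text
clock: 1.45
eef_pos: [583.5, 257.8, 275.1]
eef_rot: [-3.141, -0.0, 2.128]
wrist_force: [-0.4, 0.7, 0.3]
finger_gap: 93.7
finger_force: 0.0
1.45 [583.48275041 257.84195354 275.13487616] [-1.79974338e+02 -5.69983020e-03  1.21914207e+02]
```

View pics/w3.png

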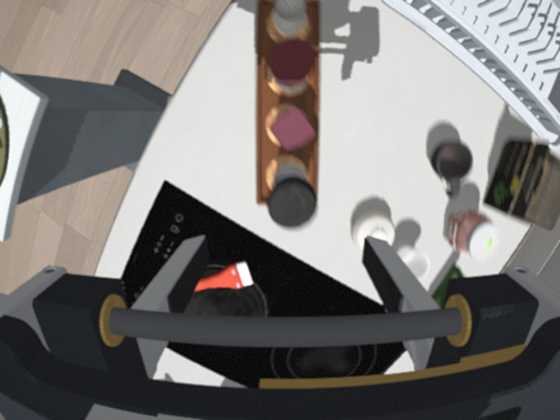

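The view has all four in a column: mill head centre (292,203), square lid (292,129), round cap (292,62), salt dome (290,17). The tray edges are vertical, so the yaw matches.

```bash
python3 - <<'E'
from h import *
s=manip.read_state();im=cv2.imread("pics/w3.png")
for n,p,z in[("mill",(292,203),163),("round",(292,62),139),("salt",(290,14),95),("tool y=0 tip",(287,203),163)]:print(n,castw(p,z,s).round(1))
b,g,r=[im[...,k].astype(int) for k in range(3)]
m=((r-g>25)&(b>g+3)&(r<140)).astype(np.uint8)
m[:,:255]=0;m[:,325:]=0;m[170:]=0
m=cv2.morphologyEx(m,cv2.MORPH_OPEN,np.ones((3,3)))
C,_=cv2.findContours(m,0,2)
for c in C:
    if cv2.contourArea(c)<150:continue
    R=cv2.minAreaRect(c);z=104 if R[0][1]>95 else 139
    P=[castw(p,z,s)[:2] for p in cv2.boxPoints(R)];e=P[1]-P[0]
    print(R[0],castw(R[0],z,s).round(1),"edge",np.degrees(np.arctan2(e[1],e[0]))%90,np.linalg.norm(e),np.linalg.norm(P[2]-P[1]))
for z,p in[(19,(258,203)),(19,(258,20)),(19,(320,20))]:print("tray",castw(p,z,s).round())
E
```

```text
mill [591.6 257.4 163. ]
round [522.7 370.2 139. ]
salt [488.  424.3  95. ]
tool y=0 tip [587.7 255.  163. ]
(300.2923278808594, 141.2615509033203) [572.3 307.5 104. ] edge 61.7624517726021 37.468786991959156 8.528449027977851
tray [574. 202.  19.]
tray [444. 417.  19.]
tray [514. 461.  19.]
```

```bash

python3 -m inch '[{"gripper":1,"dx":0.006,"dy":0,"dz":-0.03,"wx":0,"wy":0,"wz":0},{"gripper":1,"dx":0.006,"dy":0,"dz":-0.06,"wx":0,"wy":0,"wz":0},{"gripper":1,"dx":0.006,"dy":0,"dz":-0.09,"wx":0,"wy":0,"wz":0},{"gripper":1,"dx":0.006,"dy":0,"dz":-0.12,"wx":0,"wy":0,"wz":0},{"gripper":1,"dx":0.006,"dy":0,"dz":-0.14,"wx":0,"wy":0,"wz":0}]'
python3 -m inch '[{"gripper":1,"dx":0,"dy":0,"dz":-0.02,"wx":0,"wy":0,"wz":0},{"gripper":1,"dx":0,"dy":0,"dz":-0.04,"wx":0,"wy":0,"wz":0},{"gripper":1,"dx":0,"dy":0,"dz":-0.055,"wx":0,"wy":0,"wz":0},{"gripper":1,"dx":0,"dy":0,"dz":-0.063,"wx":0,"wy":0,"wz":0},{"gripper":1,"dx":0,"dy":0,"dz":-0.063,"wx":0,"wy":0,"wz":0}]'
python3 -m inch '[{"gripper":0.8,"dx":0,"dy":0,"dz":0,"wx":0,"wy":0,"wz":0},{"gripper":0.7,"dx":0,"dy":0,"dz":0,"wx":0,"wy":0,"wz":0},{"gripper":0.6,"dx":0,"dy":0,"dz":0,"wx":0,"wy":0,"wz":0},{"gripper":0.5,"dx":0,"dy":0,"dz":0,"wx":0,"wy":0,"wz":0},{"gripper":0.4,"dx":0,"dy":0,"dz":0,"wx":0,"wy":0,"wz":0}]' 12
python3 -m inch '[{"gripper":0.3,"dx":0,"dy":0,"dz":0,"wx":0,"wy":0,"wz":0},{"gripper":0.3,"dx":0,"dy":0,"dz":0,"wx":0,"wy":0,"wz":0},{"gripper":0.3,"dx":0,"dy":0,"dz":0,"wx":0,"wy":0,"wz":0},{"gripper":0.3,"dx":0,"dy":0,"dz":0,"wx":0,"wy":0,"wz":0},{"gripper":0.3,"dx":0,"dy":0,"dz":0,"wx":0,"wy":0,"wz":0}]' 15

```

```text
clock: 1.92
eef_pos: [587.0, 258.7, 132.0]
eef_rot: [-3.138, -0.001, 2.13]
wrist_force: [-0.3, 0.0, 0.4]
finger_gap: 93.9
finger_force: 0.0
clock: 2.33
eef_pos: [587.2, 258.8, 70.5]
eef_rot: [-3.138, -0.001, 2.13]
wrist_force: [-0.4, -0.3, 0.4]
finger_gap: 93.8
finger_force: 0.0
clock: 2.75
eef_pos: [588.4, 259.1, 73.1]
eef_rot: [3.141, 0.0, 2.13]
wrist_force: [0.0, -0.6, 0.3]
finger_gap: 64.1
finger_force: 0.0
clock: 3.17
eef_pos: [588.2, 259.1, 72.6]
eef_rot: [3.141, 0.0, 2.13]
wrist_force: [0.6, 1.2, 1.6]
finger_gap: 48.5
finger_force: 15.0
```

```bash

python3 -m inch '[{"gripper":0.3,"dx":0,"dy":0,"dz":0.02,"wx":0,"wy":0,"wz":0},{"gripper":0.3,"dx":0,"dy":0,"dz":0.06,"wx":0,"wy":0,"wz":0},{"gripper":0.3,"dx":0,"dy":0,"dz":0.1,"wx":0,"wy":0,"wz":0},{"gripper":0.3,"dx":0,"dy":0,"dz":0.14,"wx":0,"wy":0,"wz":0},{"gripper":0.3,"dx":0,"dy":0,"dz":0.178,"wx":0,"wy":0,"wz":0}]'
python3 -m inch '[{"gripper":0.3,"dx":-0.002,"dy":-0.015,"dz":0,"wx":0,"wy":0,"wz":-1.5},{"gripper":0.3,"dx":-0.008,"dy":-0.05,"dz":0,"wx":0,"wy":0,"wz":-5},{"gripper":0.3,"dx":-0.015,"dy":-0.09,"dz":0,"wx":0,"wy":0,"wz":-9},{"gripper":0.3,"dx":-0.022,"dy":-0.13,"dz":0,"wx":0,"wy":0,"wz":-13},{"gripper":0.3,"dx":-0.029,"dy":-0.17,"dz":0,"wx":0,"wy":0,"wz":-17}]'
python3 -m inch '[{"gripper":0.3,"dx":-0.006,"dy":-0.038,"dz":0,"wx":0,"wy":0,"wz":-3.7},{"gripper":0.3,"dx":-0.012,"dy":-0.076,"dz":0,"wx":0,"wy":0,"wz":-7.4},{"gripper":0.3,"dx":-0.018,"dy":-0.114,"dz":0,"wx":0,"wy":0,"wz":-11.1},{"gripper":0.3,"dx":-0.024,"dy":-0.152,"dz":0,"wx":0,"wy":0,"wz":-14.8},{"gripper":0.3,"dx":-0.03,"dy":-0.19,"dz":0,"wx":0,"wy":0,"wz":-18.5}]'
python3 -m inch '[{"gripper":0.3,"dx":-0.006,"dy":-0.038,"dz":0,"wx":0,"wy":0,"wz":-3.7},{"gripper":0.3,"dx":-0.012,"dy":-0.076,"dz":0,"wx":0,"wy":0,"wz":-7.4},{"gripper":0.3,"dx":-0.018,"dy":-0.114,"dz":0,"wx":0,"wy":0,"wz":-11.1},{"gripper":0.3,"dx":-0.024,"dy":-0.152,"dz":0,"wx":0,"wy":0,"wz":-14.8},{"gripper":0.3,"dx":-0.03,"dy":-0.19,"dz":0,"wx":0,"wy":0,"wz":-18.5}]'
python3 -m inch '[{"gripper":0.3,"dx":-0.007,"dy":-0.04,"dz":0,"wx":0,"wy":0,"wz":-4},{"gripper":0.3,"dx":-0.014,"dy":-0.08,"dz":0,"wx":0,"wy":0,"wz":-8},{"gripper":0.3,"dx":-0.02,"dy":-0.12,"dz":0,"wx":0,"wy":0,"wz":-12},{"gripper":0.3,"dx":-0.026,"dy":-0.148,"dz":0,"wx":0,"wy":0,"wz":-15},{"gripper":0.3,"dx":-0.028,"dy":-0.158,"dz":0,"wx":0,"wy":0,"wz":-16.5}]'
python3 - <<'E'
from h import *
s=manip.read_state();print(s["clock"],s["eef_pos"],np.degrees(s["eef_rot"]))
im=manip.camera("wrist");cv2.imwrite("pics/w4.png",im)
E
```

```text
clock: 3.58
eef_pos: [587.8, 258.9, 252.6]
eef_rot: [3.142, 0.0, 2.13]
wrist_force: [0.2, 0.6, -0.3]
finger_gap: 48.7
finger_force: 15.0
clock: 4.0
eef_pos: [558.3, 87.5, 250.2]
eef_rot: [-3.141, -0.0, 1.831]
wrist_force: [1.3, -0.6, -0.5]
finger_gap: 48.8
finger_force: 15.0
clock: 4.42
eef_pos: [528.4, -102.7, 250.4]
eef_rot: [-3.141, -0.0, 1.508]
wrist_force: [1.1, 0.7, -1.7]
finger_gap: 48.4
finger_force: 15.0
clock: 4.83
eef_pos: [498.4, -292.7, 250.4]
eef_rot: [-3.141, -0.0, 1.185]
wrist_force: [1.4, 0.3, -0.9]
finger_gap: 48.9
finger_force: 15.0
clock: 5.25
eef_pos: [469.3, -452.4, 249.3]
eef_rot: [-3.14, 0.0, 0.894]
wrist_force: [-0.5, 0.7, -1.8]
finger_gap: 48.5
finger_force: 15.0
5.25 [ 469.33859224 -452.44178305  249.30005339] [-1.79922667e+02  1.70142317e-02  5.12073062e+01]
```

View pics/w4.png

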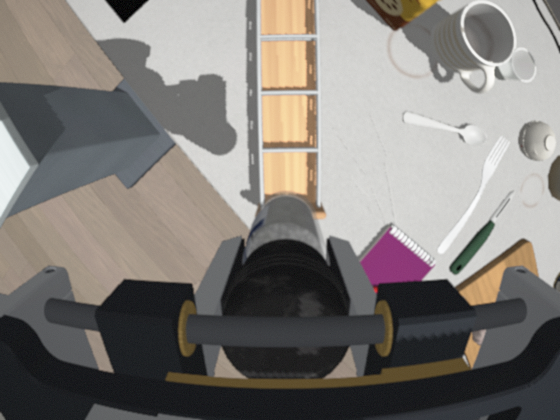

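The wrist view shows the mill upright in the fingers and the rack ahead, with rails at columns 262 and 318 and dividers at rows 37, 92 and 151.

```bash
python3 - <<'E'
from h import *
s=manip.read_state()
im=cv2.imread("pics/w4.png")
g=cv2.cvtColor(im,cv2.COLOR_BGR2GRAY)
for r in(60,120,165):print(r,g[r,252:328].tolist())
print(g[25:165,290].tolist())
d=np.array([[castw(p,39,s)[:2] for p in q] for q in[((262,37),(318,37)),((261,92),(319,92)),((261,151),(320,151))]])
m=d.mean(1);print(m.round(1),np.linalg.norm(d[:,0]-d[:,1],axis=1));e=m[0]-m[2];u=e/np.linalg.norm(e)
print(np.linalg.norm(e),np.degrees(np.arctan2(-e[0],e[1])))
for k in(105,35,-35,-105):print((m.mean(0)+u*k).round(1))
E
```

```text
60 [122, 110, 108, 112, 136, 182, 217, 221, 210, 204, 206, 210, 211, 208, 207, 204, 201, 199, 197, 200, 200, 201, 199, 196, 196, 197, 203, 209, 212, 211, 214, 214, 213, 212, 209, 208, 208, 206, 204, 201, 198, 202, 203, 208, 215, 215, 211, 212, 208, 212, 214, 217, 213, 199, 163, 127, 117, 112, 111, 109, 107, 117, 137, 137, 149, 184, 217, 221, 212, 208, 211, 213, 212, 214, 213, 209]
120 [130, 117, 111, 110, 112, 139, 186, 224, 225, 211, 206, 209, 214, 214, 213, 217, 215, 212, 208, 207, 207, 206, 206, 202, 204, 201, 204, 202, 208, 213, 218, 221, 220, 219, 219, 216, 213, 210, 208, 209, 212, 217, 220, 221, 222, 219, 216, 208, 207, 209, 209, 211, 210, 208, 189, 145, 124, 123, 123, 121, 119, 120, 121, 123, 130, 161, 200, 222, 222, 214, 212, 214, 213, 213, 211, 214]
165 [114, 112, 110, 112, 111, 115, 136, 179, 221, 229, 219, 208, 209, 214, 215, 216, 216, 218, 216, 211, 208, 207, 204, 205, 204, 205, 203, 203, 206, 206, 206, 207, 211, 218, 221, 223, 219, 215, 213, 211, 212, 215, 221, 224, 224, 224, 222, 218, 217, 217, 220, 219, 215, 202, 172, 135, 115, 113, 112, 114, 115, 117, 131, 145, 147, 1
[... 247 characters left out ...]
3, 205, 205, 205, 206, 206, 204, 204, 204, 207, 207, 208, 207, 207, 207, 207, 208, 205, 208, 208, 207, 208, 207, 187, 145, 115, 121, 159, 203, 220, 209, 191, 194, 204, 209, 209, 210, 209, 208, 209, 209, 208, 209, 208, 208, 209, 209, 209, 208, 207, 208, 209, 209, 209, 209, 209, 209, 208, 209, 209, 209, 210, 208, 209, 209, 209, 208, 210, 210, 209, 209, 210, 210, 210, 210, 211, 207, 195, 164, 129, 114, 114, 111, 110, 123, 161, 204, 221, 217, 210, 207, 212, 211, 212, 213, 212, 213, 214, 212, 214, 213, 213]
[[ 584.4 -317.4]
 [ 541.8 -370.4]
 [ 497.8 -426.2]] [66.31166896 68.41086588 70.79220473]
139.01875071669008 -38.518231243075974
[ 606.7 -289.2]
[ 563.1 -343.9]
[ 519.5 -398.7]
[ 475.9 -453.5]
```

```bash

python3 -m inch '[{"gripper":0.3,"dx":0.0065,"dy":0.002,"dz":-0.03,"wx":0,"wy":0,"wz":0.3},{"gripper":0.3,"dx":0.0065,"dy":0.002,"dz":-0.06,"wx":0,"wy":0,"wz":0.3},{"gripper":0.3,"dx":0.0065,"dy":0.002,"dz":-0.09,"wx":0,"wy":0,"wz":0.3},{"gripper":0.3,"dx":0.0065,"dy":0.002,"dz":-0.12,"wx":0,"wy":0,"wz":0.3},{"gripper":0.3,"dx":0.0065,"dy":0.002,"dz":-0.135,"wx":0,"wy":0,"wz":0.3}]'
python3 -m inch '[{"gripper":0.3,"dx":0,"dy":0,"dz":-0.005,"wx":0,"wy":0,"wz":0},{"gripper":0.3,"dx":0,"dy":0,"dz":-0.01,"wx":0,"wy":0,"wz":0},{"gripper":0.3,"dx":0,"dy":0,"dz":-0.015,"wx":0,"wy":0,"wz":0},{"gripper":0.3,"dx":0,"dy":0,"dz":-0.02,"wx":0,"wy":0,"wz":0},{"gripper":0.3,"dx":0,"dy":0,"dz":-0.024,"wx":0,"wy":0,"wz":0}]'
python3 - <<'E'
from h import *
s=manip.read_state();print(s["eef_pos"],s["wrist_force"])
i=np.hstack([cv2.resize(manip.camera("side")[100:175,240:345],None,fx=4,fy=4),cv2.resize(manip.camera("top")[190:265,370:465],None,fx=4,fy=4)])
cv2.imwrite("pics/p1.png",i)
E
```

```text
clock: 5.72
eef_pos: [477.3, -444.4, 111.6]
eef_rot: [-3.137, -0.001, 0.908]
wrist_force: [0.3, -0.5, -1.8]
finger_gap: 48.7
finger_force: 15.0
clock: 6.13
eef_pos: [478.0, -447.0, 92.0]
eef_rot: [3.14, 0.0, 0.906]
wrist_force: [0.5, 0.3, -0.6]
finger_gap: 48.6
finger_force: 15.0
[ 477.97297255 -447.04428548   91.97130941] [ 0.51956445  0.25498403 -0.55950643]
```

View pics/p1.png

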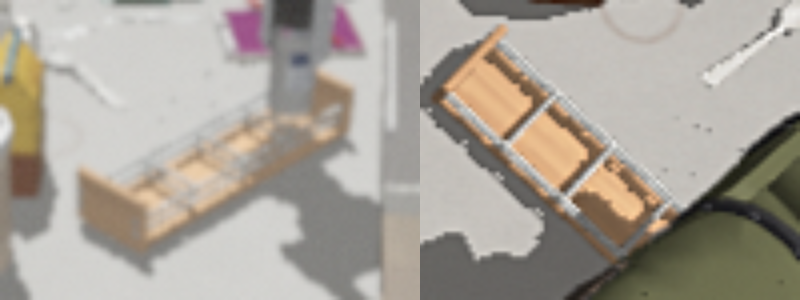

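The side crop shows the mill entering the rightmost pocket at (290,110) without contact; the arm hides it in the top crop. I'll shift a few millimetres to centre it, then lower it the rest of the way.

```bash

python3 -m inch '[{"gripper":0.3,"dx":-0.0025,"dy":-0.0035,"dz":0,"wx":0,"wy":0,"wz":0},{"gripper":0.3,"dx":-0.0025,"dy":-0.0035,"dz":-0.005,"wx":0,"wy":0,"wz":0},{"gripper":0.3,"dx":-0.0025,"dy":-0.0035,"dz":-0.01,"wx":0,"wy":0,"wz":0},{"gripper":0.3,"dx":-0.0025,"dy":-0.0035,"dz":-0.015,"wx":0,"wy":0,"wz":0},{"gripper":0.3,"dx":-0.0025,"dy":-0.0035,"dz":-0.0185,"wx":0,"wy":0,"wz":0}]'
python3 -m inch '[{"gripper":0.3,"dx":0,"dy":0,"dz":0,"wx":0,"wy":0,"wz":0},{"gripper":0.55,"dx":0,"dy":0,"dz":0,"wx":0,"wy":0,"wz":0},{"gripper":0.7,"dx":0,"dy":0,"dz":0,"wx":0,"wy":0,"wz":0},{"gripper":0.85,"dx":0,"dy":0,"dz":0,"wx":0,"wy":0,"wz":0},{"gripper":1,"dx":0,"dy":0,"dz":0,"wx":0,"wy":0,"wz":0}]'
python3 -m inch '[{"gripper":1,"dx":0,"dy":0,"dz":0,"wx":0,"wy":0,"wz":0},{"gripper":1,"dx":0,"dy":0,"dz":0.02,"wx":0,"wy":0,"wz":0},{"gripper":1,"dx":0,"dy":0,"dz":0.06,"wx":0,"wy":0,"wz":0},{"gripper":1,"dx":0,"dy":0,"dz":0.1,"wx":0,"wy":0,"wz":0},{"gripper":1,"dx":0,"dy":0,"dz":0.14,"wx":0,"wy":0,"wz":0}]'
python3 -m inch '[{"gripper":1,"dx":0,"dy":0,"dz":0.04,"wx":0,"wy":0,"wz":0},{"gripper":1,"dx":0.004,"dy":0.025,"dz":0.06,"wx":0,"wy":0,"wz":3},{"gripper":1,"dx":0.01,"dy":0.06,"dz":0.06,"wx":0,"wy":0,"wz":6},{"gripper":1,"dx":0.016,"dy":0.1,"dz":0.06,"wx":0,"wy":0,"wz":9},{"gripper":1,"dx":0.022,"dy":0.14,"dz":0.06,"wx":0,"wy":0,"wz":12}]'
python3 - <<'E'
from h import *
s=manip.read_state();print(s["eef_pos"],np.degrees(s["eef_rot"]))
i=np.hstack([cv2.resize(manip.camera("side")[100:175,240:345],None,fx=4,fy=4),cv2.resize(manip.camera("top")[190:265,370:465],None,fx=4,fy=4)])
cv2.imwrite("pics/p2.png",i)
E
```

```text
clock: 6.65
eef_pos: [475.0, -450.4, 72.2]
eef_rot: [-3.141, -0.0, 0.905]
wrist_force: [1.5, -1.7, 19.6]
finger_gap: 48.5
finger_force: 15.0
clock: 7.07
eef_pos: [475.2, -450.5, 73.0]
eef_rot: [3.141, 0.0, 0.905]
wrist_force: [-0.5, 0.6, 0.6]
finger_gap: 68.2
finger_force: 0.0
clock: 7.48
eef_pos: [474.9, -450.2, 214.7]
eef_rot: [-3.141, -0.0, 0.905]
wrist_force: [0.7, -0.5, 0.4]
finger_gap: 93.8
finger_force: 0.0
clock: 7.9
eef_pos: [496.9, -309.1, 273.1]
eef_rot: [3.141, 0.0, 1.116]
wrist_force: [0.5, -0.1, 0.3]
finger_gap: 93.9
finger_force: 0.0
[ 496.91344079 -309.10589751  273.10752038] [1.79972164e+02 1.33763392e-03 6.39559469e+01]
```

View pics/p2.png

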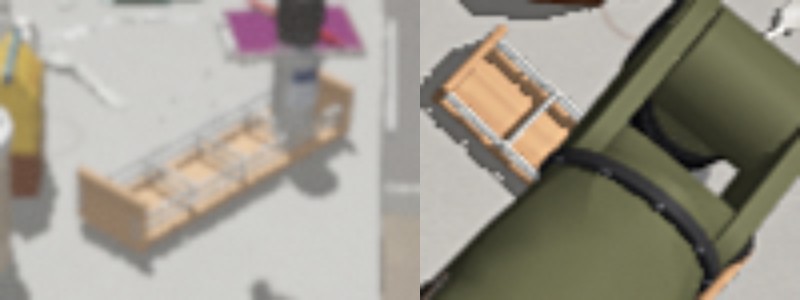

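The side crop shows the mill standing upright in the rightmost pocket at (298,95). The arm still hides it in the top crop. Next is the square jar, for pocket 3.

```bash

python3 -m inch '[{"gripper":1,"dx":0.002,"dy":0.031,"dz":0,"wx":0,"wy":0,"wz":4.4},{"gripper":1,"dx":0.005,"dy":0.062,"dz":0,"wx":0,"wy":0,"wz":8.8},{"gripper":1,"dx":0.008,"dy":0.093,"dz":0,"wx":0,"wy":0,"wz":13.2},{"gripper":1,"dx":0.011,"dy":0.124,"dz":0,"wx":0,"wy":0,"wz":17.6},{"gripper":1,"dx":0.0135,"dy":0.156,"dz":0,"wx":0,"wy":0,"wz":22.2}]'
python3 -m inch '[{"gripper":1,"dx":0.002,"dy":0.031,"dz":0,"wx":0,"wy":0,"wz":4.4},{"gripper":1,"dx":0.005,"dy":0.062,"dz":0,"wx":0,"wy":0,"wz":8.8},{"gripper":1,"dx":0.008,"dy":0.093,"dz":0,"wx":0,"wy":0,"wz":13.2},{"gripper":1,"dx":0.011,"dy":0.124,"dz":0,"wx":0,"wy":0,"wz":17.6},{"gripper":1,"dx":0.0135,"dy":0.156,"dz":0,"wx":0,"wy":0,"wz":22.2}]'
python3 -m inch '[{"gripper":1,"dx":0.002,"dy":0.031,"dz":0,"wx":0,"wy":0,"wz":4.4},{"gripper":1,"dx":0.005,"dy":0.062,"dz":0,"wx":0,"wy":0,"wz":8.8},{"gripper":1,"dx":0.008,"dy":0.093,"dz":0,"wx":0,"wy":0,"wz":13.2},{"gripper":1,"dx":0.011,"dy":0.124,"dz":0,"wx":0,"wy":0,"wz":17.6},{"gripper":1,"dx":0.0135,"dy":0.156,"dz":0,"wx":0,"wy":0,"wz":22.2}]'
python3 -m inch '[{"gripper":1,"dx":0.002,"dy":0.035,"dz":0,"wx":0,"wy":0,"wz":5},{"gripper":1,"dx":0.006,"dy":0.075,"dz":0,"wx":0,"wy":0,"wz":11},{"gripper":1,"dx":0.01,"dy":0.115,"dz":0,"wx":0,"wy":0,"wz":17},{"gripper":1,"dx":0.013,"dy":0.15,"dz":0,"wx":0,"wy":0,"wz":21},{"gripper":1,"dx":0.0135,"dy":0.156,"dz":0,"wx":0,"wy":0,"wz":22.2}]'
python3 - <<'E'
from h import *
s=manip.read_state();print(s["clock"],s["eef_pos"],np.degrees(s["eef_rot"]))
im=manip.camera("wrist");cv2.imwrite("pics/w5.png",im)
c=im[20:260,180:400];cv2.imwrite("pics/w5c.png",cv2.resize(c,None,fx=2.4,fy=2.4))
E
```

```text
clock: 8.42
eef_pos: [510.6, -153.6, 273.0]
eef_rot: [3.141, 0.0, 1.505]
wrist_force: [-0.1, -0.6, -0.2]
finger_gap: 94.1
finger_force: 0.0
clock: 8.83
eef_pos: [524.3, 2.5, 273.1]
eef_rot: [3.141, 0.0, 1.892]
wrist_force: [0.8, 0.6, 0.0]
finger_gap: 94.3
finger_force: 0.0
clock: 9.25
eef_pos: [537.9, 158.6, 273.1]
eef_rot: [3.141, 0.0, 2.28]
wrist_force: [0.3, -0.2, 0.4]
finger_gap: 93.8
finger_force: 0.0
clock: 9.67
eef_pos: [550.8, 317.8, 272.0]
eef_rot: [-3.141, -0.001, 2.672]
wrist_force: [-0.3, -0.1, -0.1]
finger_gap: 94.1
finger_force: 0.0
9.6667 [550.7914919  317.79281871 272.01291866] [-1.79991042e+02 -5.16442538e-02  1.53080232e+02]
```

View pics/w5c.png

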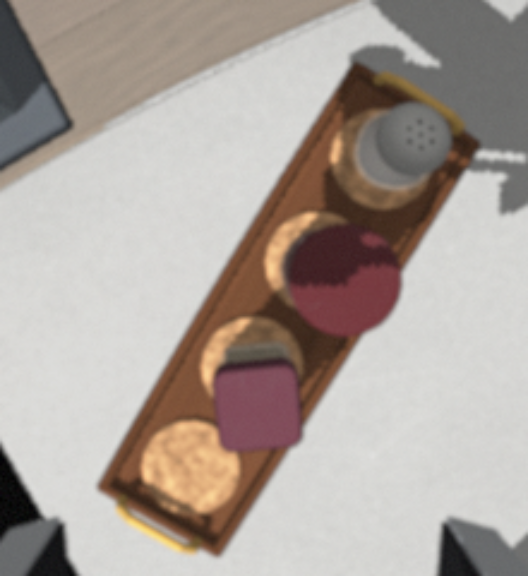

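The crop shows the square lid at crop (259,408), nearly aligned with the fingers (corners (216,370), (297,365), (302,445), (222,452)), the round cap at (343,279), the salt dome at (412,138) and the mill's empty pad at (190,465).

```bash
python3 - <<'E'
from h import *
s=manip.read_state()
f=lambda p:(180+p[0]/2.4,20+p[1]/2.4)
q=np.array([castw(f(p),104,s)[:2] for p in[(216,370),(297,365),(302,445),(222,452)]])
for k in range(4):e=q[(k+1)%4]-q[k];print(np.linalg.norm(e).round(1),(np.degrees(np.arctan2(e[1],e[0]))%90).round(1))
print("square",q.mean(0).round(1),"round",castw(f((343,279)),139,s).round(1),"salt",castw(f((412,138)),95,s).round(1))
print([castw(f((190,465)),13,s).round(1)])
E
```

```text
36.5 66.7
37.4 67.3
37.0 68.2
38.4 66.6
square [551.2 319. ] round [512.1 376.  139. ] salt [471.5 437.4  95. ]
[array([581. , 259.1,  13. ])]
```

```bash

python3 -m inch '[{"gripper":1,"dx":0,"dy":0,"dz":-0.035,"wx":0,"wy":0,"wz":4},{"gripper":1,"dx":0,"dy":0,"dz":-0.07,"wx":0,"wy":0,"wz":4},{"gripper":1,"dx":0,"dy":0,"dz":-0.105,"wx":0,"wy":0,"wz":4},{"gripper":1,"dx":0,"dy":0,"dz":-0.135,"wx":0,"wy":0,"wz":4},{"gripper":1,"dx":0,"dy":0,"dz":-0.16,"wx":0,"wy":0,"wz":4}]'
python3 -m inch '[{"gripper":1,"dx":0,"dy":0,"dz":-0.02,"wx":0,"wy":0,"wz":0},{"gripper":1,"dx":0,"dy":0,"dz":-0.04,"wx":0,"wy":0,"wz":0},{"gripper":1,"dx":0,"dy":0,"dz":-0.055,"wx":0,"wy":0,"wz":0},{"gripper":1,"dx":0,"dy":0,"dz":-0.065,"wx":0,"wy":0,"wz":0},{"gripper":1,"dx":0,"dy":0,"dz":-0.065,"wx":0,"wy":0,"wz":0}]'
python3 -m inch '[{"gripper":0.8,"dx":0,"dy":0,"dz":0,"wx":0,"wy":0,"wz":0},{"gripper":0.7,"dx":0,"dy":0,"dz":0,"wx":0,"wy":0,"wz":0},{"gripper":0.6,"dx":0,"dy":0,"dz":0,"wx":0,"wy":0,"wz":0},{"gripper":0.5,"dx":0,"dy":0,"dz":0,"wx":0,"wy":0,"wz":0},{"gripper":0.4,"dx":0,"dy":0,"dz":0,"wx":0,"wy":0,"wz":0}]' 12
python3 -m inch '[{"gripper":0.3,"dx":0,"dy":0,"dz":0,"wx":0,"wy":0,"wz":0},{"gripper":0.25,"dx":0,"dy":0,"dz":0,"wx":0,"wy":0,"wz":0},{"gripper":0.2,"dx":0,"dy":0,"dz":0,"wx":0,"wy":0,"wz":0},{"gripper":0.2,"dx":0,"dy":0,"dz":0,"wx":0,"wy":0,"wz":0},{"gripper":0.2,"dx":0,"dy":0,"dz":0,"wx":0,"wy":0,"wz":0}]' 15

```

```text
clock: 10.13
eef_pos: [551.0, 311.7, 110.7]
eef_rot: [-3.14, -0.001, 2.732]
wrist_force: [1.1, -0.0, 0.2]
finger_gap: 93.9
finger_force: 0.0
clock: 10.55
eef_pos: [550.7, 312.0, 46.0]
eef_rot: [-3.139, -0.002, 2.732]
wrist_force: [0.1, -0.6, 0.0]
finger_gap: 93.8
finger_force: 0.0
clock: 10.97
eef_pos: [551.4, 313.6, 48.6]
eef_rot: [3.141, 0.001, 2.734]
wrist_force: [0.5, 0.1, -0.2]
finger_gap: 64.4
finger_force: 0.0
clock: 11.38
eef_pos: [551.2, 313.6, 48.0]
eef_rot: [3.141, 0.0, 2.734]
wrist_force: [-0.2, 0.7, 0.1]
finger_gap: 40.0
finger_force: 15.0
```

```bash

python3 -m inch '[{"gripper":0.2,"dx":0,"dy":0,"dz":0.02,"wx":0,"wy":0,"wz":0},{"gripper":0.2,"dx":0,"dy":0,"dz":0.06,"wx":0,"wy":0,"wz":0},{"gripper":0.2,"dx":0,"dy":0,"dz":0.1,"wx":0,"wy":0,"wz":0},{"gripper":0.2,"dx":0,"dy":0,"dz":0.14,"wx":0,"wy":0,"wz":0},{"gripper":0.2,"dx":0,"dy":0,"dz":0.18,"wx":0,"wy":0,"wz":0}]'
python3 -m inch '[{"gripper":0.2,"dx":-0.001,"dy":-0.02,"dz":0,"wx":0,"wy":0,"wz":-3},{"gripper":0.2,"dx":-0.002,"dy":-0.055,"dz":0,"wx":0,"wy":0,"wz":-8},{"gripper":0.2,"dx":-0.004,"dy":-0.095,"dz":0,"wx":0,"wy":0,"wz":-14},{"gripper":0.2,"dx":-0.006,"dy":-0.135,"dz":0,"wx":0,"wy":0,"wz":-20},{"gripper":0.2,"dx":-0.0075,"dy":-0.175,"dz":0,"wx":0,"wy":0,"wz":-26}]'
python3 -m inch '[{"gripper":0.2,"dx":-0.0015,"dy":-0.038,"dz":0,"wx":0,"wy":0,"wz":-5.5},{"gripper":0.2,"dx":-0.003,"dy":-0.076,"dz":0,"wx":0,"wy":0,"wz":-11},{"gripper":0.2,"dx":-0.0045,"dy":-0.114,"dz":0,"wx":0,"wy":0,"wz":-16.5},{"gripper":0.2,"dx":-0.006,"dy":-0.152,"dz":0,"wx":0,"wy":0,"wz":-22},{"gripper":0.2,"dx":-0.008,"dy":-0.19,"dz":0,"wx":0,"wy":0,"wz":-27.5}]'
python3 -m inch '[{"gripper":0.2,"dx":-0.0015,"dy":-0.038,"dz":0,"wx":0,"wy":0,"wz":-5.5},{"gripper":0.2,"dx":-0.003,"dy":-0.076,"dz":0,"wx":0,"wy":0,"wz":-11},{"gripper":0.2,"dx":-0.0045,"dy":-0.114,"dz":0,"wx":0,"wy":0,"wz":-16.5},{"gripper":0.2,"dx":-0.006,"dy":-0.152,"dz":0,"wx":0,"wy":0,"wz":-22},{"gripper":0.2,"dx":-0.008,"dy":-0.19,"dz":0,"wx":0,"wy":0,"wz":-27.5}]'
python3 -m inch '[{"gripper":0.2,"dx":-0.0015,"dy":-0.038,"dz":0,"wx":0,"wy":0,"wz":-6},{"gripper":0.2,"dx":-0.003,"dy":-0.076,"dz":0,"wx":0,"wy":0,"wz":-12},{"gripper":0.2,"dx":-0.0045,"dy":-0.114,"dz":0,"wx":0,"wy":0,"wz":-18},{"gripper":0.2,"dx":-0.006,"dy":-0.145,"dz":0,"wx":0,"wy":0,"wz":-22},{"gripper":0.2,"dx":-0.007,"dy":-0.152,"dz":0,"wx":0,"wy":0,"wz":-23.8}]'
python3 -m inch '[{"gripper":0.2,"dx":0,"dy":0,"dz":0,"wx":0,"wy":0,"wz":0},{"gripper":0.2,"dx":0,"dy":0,"dz":0,"wx":0,"wy":0,"wz":0},{"gripper":0.2,"dx":0,"dy":0,"dz":0,"wx":0,"wy":0,"wz":0},{"gripper":0.2,"dx":0,"dy":0,"dz":0,"wx":0,"wy":0,"wz":0},{"gripper":0.2,"dx":0,"dy":0,"dz":0,"wx":0,"wy":0,"wz":0}]'
python3 - <<'E'
from h import *
s=manip.read_state();print(s["clock"],s["eef_pos"],np.degrees(s["eef_rot"]))
im=manip.camera("wrist");cv2.imwrite("pics/w6.png",im)
E
```

```text
clock: 11.8
eef_pos: [550.7, 313.3, 229.8]
eef_rot: [-3.141, -0.0, 2.734]
wrist_force: [-0.6, -0.5, -0.9]
finger_gap: 40.2
finger_force: 15.0
clock: 12.22
eef_pos: [543.0, 136.9, 227.8]
eef_rot: [-3.141, -0.0, 2.276]
wrist_force: [1.3, -0.9, -1.4]
finger_gap: 40.4
finger_force: 15.0
clock: 12.63
eef_pos: [535.1, -53.3, 228.0]
eef_rot: [-3.141, -0.0, 1.796]
wrist_force: [0.1, 0.8, -1.2]
finger_gap: 40.2
finger_force: 15.0
clock: 13.05
eef_pos: [527.1, -243.3, 227.9]
eef_rot: [-3.141, -0.0, 1.316]
wrist_force: [0.4, -0.2, -1.1]
finger_gap: 40.2
finger_force: 15.0
clock: 13.47
eef_pos: [519.2, -397.6, 226.9]
eef_rot: [-3.141, 0.001, 0.898]
wrist_force: [-0.1, 0.3, -0.6]
finger_gap: 40.1
finger_force: 15.0
clock: 13.88
eef_pos: [521.1, -392.4, 228.3]
eef_rot: [3.141, -0.0, 0.907]
wrist_force: [0.1, -0.1, -0.3]
finger_gap: 39.8
finger_force: 15.0
13.8833 [ 521.06372328 -392.37222361  228.32751068] [ 1.79979547e+02 -2.38644660e-03  5.19818886e+01]
```

View pics/w6.png

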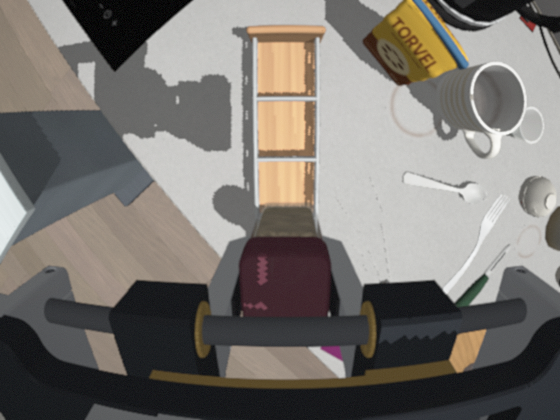

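The jar hangs square in the fingers, with dividers at rows 98 and 158 (columns 257-318). The arm has settled, so I'll check pocket 3 from here.

```bash
python3 - <<'E'
from h import *
s=manip.read_state()
m=np.array([(castw((257,r),39,s)[:2]+castw((318,r),39,s)[:2])/2 for r in(98,158)])
e=m[0]-m[1];u=e/np.linalg.norm(e);print(m,np.linalg.norm(e),np.degrees(np.arctan2(-e[0],e[1])))
u=np.array([.6227,.7825]);c=m.mean(0)
print("p1..4",[(c+u*k).round(1).tolist() for k in(105,35,-35,-105)])
E
```

```text
[[ 584.71932457 -314.89225403]
 [ 542.65424845 -368.79197278]] 68.3714144215614 -37.969623865154084
p1..4 [[629.1, -259.7], [585.5, -314.5], [541.9, -369.2], [498.3, -424.0]]
```

```bash

python3 -m inch '[{"gripper":0.2,"dx":0.001,"dy":-0.001,"dz":-0.03,"wx":0,"wy":0,"wz":0},{"gripper":0.2,"dx":0.001,"dy":-0.001,"dz":-0.06,"wx":0,"wy":0,"wz":0},{"gripper":0.2,"dx":0.001,"dy":-0.001,"dz":-0.09,"wx":0,"wy":0,"wz":0},{"gripper":0.2,"dx":0.001,"dy":-0.001,"dz":-0.12,"wx":0,"wy":0,"wz":0},{"gripper":0.2,"dx":0.001,"dy":-0.001,"dz":-0.13,"wx":0,"wy":0,"wz":0}]'
python3 -m inch '[{"gripper":0.2,"dx":0,"dy":0,"dz":-0.005,"wx":0,"wy":0,"wz":0},{"gripper":0.2,"dx":0,"dy":0,"dz":-0.01,"wx":0,"wy":0,"wz":0},{"gripper":0.2,"dx":0,"dy":0,"dz":-0.015,"wx":0,"wy":0,"wz":0},{"gripper":0.2,"dx":0,"dy":0,"dz":-0.02,"wx":0,"wy":0,"wz":0},{"gripper":0.2,"dx":0,"dy":0,"dz":-0.025,"wx":0,"wy":0,"wz":0}]'
python3 -m inch '[{"gripper":0.2,"dx":0,"dy":0,"dz":-0.007,"wx":0,"wy":0,"wz":0},{"gripper":0.2,"dx":0,"dy":0,"dz":-0.014,"wx":0,"wy":0,"wz":0},{"gripper":0.2,"dx":0,"dy":0,"dz":-0.019,"wx":0,"wy":0,"wz":0},{"gripper":0.2,"dx":0,"dy":0,"dz":-0.0235,"wx":0,"wy":0,"wz":0},{"gripper":0.2,"dx":0,"dy":0,"dz":-0.0245,"wx":0,"wy":0,"wz":0}]'
```

```text
clock: 14.35
eef_pos: [520.4, -392.9, 93.5]
eef_rot: [-3.136, -0.0, 0.906]
wrist_force: [0.1, -0.2, -1.5]
finger_gap: 40.2
finger_force: 15.0
clock: 14.77
eef_pos: [522.1, -394.8, 73.7]
eef_rot: [3.14, 0.0, 0.905]
wrist_force: [-0.1, -1.0, -0.2]
finger_gap: 40.5
finger_force: 15.0
clock: 15.18
eef_pos: [521.7, -394.5, 47.9]
eef_rot: [-3.142, 0.0, 0.905]
wrist_force: [0.2, -0.4, 1.2]
finger_gap: 40.0
finger_force: 15.0
```

```bash

python3 -m inch '[{"gripper":0.4,"dx":0,"dy":0,"dz":0,"wx":0,"wy":0,"wz":0},{"gripper":0.6,"dx":0,"dy":0,"dz":0,"wx":0,"wy":0,"wz":0},{"gripper":0.8,"dx":0,"dy":0,"dz":0,"wx":0,"wy":0,"wz":0},{"gripper":1,"dx":0,"dy":0,"dz":0,"wx":0,"wy":0,"wz":0},{"gripper":1,"dx":0,"dy":0,"dz":0,"wx":0,"wy":0,"wz":0}]'
python3 -m inch '[{"gripper":1,"dx":0,"dy":0,"dz":0,"wx":0,"wy":0,"wz":0},{"gripper":1,"dx":0,"dy":0,"dz":0.03,"wx":0,"wy":0,"wz":0},{"gripper":1,"dx":0,"dy":0,"dz":0.07,"wx":0,"wy":0,"wz":0},{"gripper":1,"dx":0,"dy":0,"dz":0.11,"wx":0,"wy":0,"wz":0},{"gripper":1,"dx":0,"dy":0,"dz":0.15,"wx":0,"wy":0,"wz":0}]'
python3 -m inch '[{"gripper":1,"dx":0,"dy":0,"dz":0.03,"wx":0,"wy":0,"wz":0},{"gripper":1,"dx":0,"dy":0.02,"dz":0.06,"wx":0,"wy":0,"wz":2},{"gripper":1,"dx":-0.001,"dy":0.055,"dz":0.06,"wx":0,"wy":0,"wz":5},{"gripper":1,"dx":-0.002,"dy":0.095,"dz":0.06,"wx":0,"wy":0,"wz":9},{"gripper":1,"dx":-0.002,"dy":0.135,"dz":0.06,"wx":0,"wy":0,"wz":13}]'
python3 -m inch '[{"gripper":1,"dx":0,"dy":0.04,"dz":0,"wx":0,"wy":0,"wz":4},{"gripper":1,"dx":-0.001,"dy":0.08,"dz":0,"wx":0,"wy":0,"wz":8},{"gripper":1,"dx":-0.002,"dy":0.12,"dz":0,"wx":0,"wy":0,"wz":12},{"gripper":1,"dx":-0.002,"dy":0.16,"dz":0,"wx":0,"wy":0,"wz":16},{"gripper":1,"dx":-0.003,"dy":0.2,"dz":0,"wx":0,"wy":0,"wz":20}]'
python3 -m inch '[{"gripper":1,"dx":0,"dy":0.04,"dz":0,"wx":0,"wy":0,"wz":4},{"gripper":1,"dx":-0.001,"dy":0.08,"dz":0,"wx":0,"wy":0,"wz":8},{"gripper":1,"dx":-0.002,"dy":0.12,"dz":0,"wx":0,"wy":0,"wz":12},{"gripper":1,"dx":-0.002,"dy":0.16,"dz":0,"wx":0,"wy":0,"wz":16},{"gripper":1,"dx":-0.003,"dy":0.2,"dz":0,"wx":0,"wy":0,"wz":20}]'
python3 -m inch '[{"gripper":1,"dx":0,"dy":0.04,"dz":0,"wx":0,"wy":0,"wz":4},{"gripper":1,"dx":-0.001,"dy":0.08,"dz":0,"wx":0,"wy":0,"wz":8},{"gripper":1,"dx":-0.002,"dy":0.12,"dz":0,"wx":0,"wy":0,"wz":12},{"gripper":1,"dx":-0.002,"dy":0.16,"dz":0,"wx":0,"wy":0,"wz":15},{"gripper":1,"dx":-0.003,"dy":0.195,"dz":0,"wx":0,"wy":0,"wz":17}]'
python3 -m inch '[{"gripper":1,"dx":0,"dy":0.025,"dz":0,"wx":0,"wy":0,"wz":0},{"gripper":1,"dx":0,"dy":0.0395,"dz":0,"wx":0,"wy":0,"wz":0},{"gripper":1,"dx":0,"dy":0.0395,"dz":0,"wx":0,"wy":0,"wz":0},{"gripper":1,"dx":0,"dy":0.0395,"dz":0,"wx":0,"wy":0,"wz":0},{"gripper":1,"dx":0,"dy":0.0395,"dz":0,"wx":0,"wy":0,"wz":0}]'
python3 - <<'E'
from h import *
s=manip.read_state();print(s["eef_pos"],np.degrees(s["eef_rot"]))
im=manip.camera("wrist");cv2.imwrite("pics/w7.png",im)
w=cv2.resize(im[60:240,190:390],(400,360))
i=np.hstack([w,cv2.resize(manip.camera("top")[190:280,370:460],(360,360))])
cv2.imwrite("pics/p3.png",i)
E
```

```text
clock: 15.6
eef_pos: [521.7, -394.5, 48.6]
eef_rot: [3.141, 0.0, 0.905]
wrist_force: [-0.2, -0.3, -0.1]
finger_gap: 63.3
finger_force: 0.0
clock: 16.02
eef_pos: [521.4, -394.3, 200.3]
eef_rot: [-3.141, 0.0, 0.905]
wrist_force: [0.3, -1.4, -0.1]
finger_gap: 93.1
finger_force: 0.0
clock: 16.43
eef_pos: [519.1, -258.2, 258.7]
eef_rot: [3.141, 0.0, 1.134]
wrist_force: [0.6, -0.7, 0.2]
finger_gap: 94.2
finger_force: 0.0
clock: 16.85
eef_pos: [516.2, -57.6, 258.7]
eef_rot: [3.141, 0.0, 1.484]
wrist_force: [0.8, -0.6, 0.3]
finger_gap: 93.9
finger_force: 0.0
clock: 17.27
eef_pos: [513.2, 142.5, 258.8]
eef_rot: [3.141, 0.0, 1.834]
wrist_force: [0.0, -0.9, -0.1]
finger_gap: 93.9
finger_force: 0.0
clock: 17.68
eef_pos: [510.1, 338.0, 258.5]
eef_rot: [3.141, -0.0, 2.131]
wrist_force: [0.8, -0.3, 0.8]
finger_gap: 94.1
finger_force: 0.0
clock: 18.1
eef_pos: [510.8, 374.2, 258.5]
eef_rot: [-3.141, 0.0, 2.126]
wrist_force: [0.2, 0.8, 0.1]
finger_gap: 93.9
finger_force: 0.0
[510.77201368 374.22611674 258.47891632] [-1.79993641e+02  9.24446361e-03  1.21834580e+02]
```

View pics/p3.png

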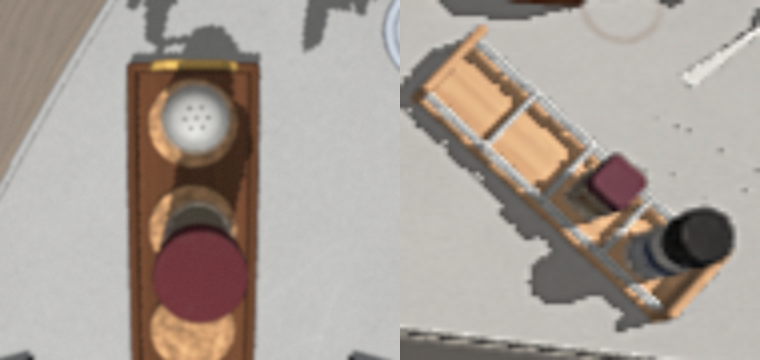

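The wrist half shows the round cap at (200,273) and the salt dome at (198,117). The top half shows the square jar in pocket 3 and the mill in pocket 4, both upright.

```bash
python3 - <<'E'
from h import *
s=manip.read_state()
print("round",castw((290,196.5),139,s).round(1),"salt",castw((289,118.5),100,s).round(1))
E
```

```text
round [511.7 380.  139. ] salt [472.6 441.8 100. ]
```

```bash

python3 -m inch '[{"gripper":1,"dx":0,"dy":0.002,"dz":-0.035,"wx":0,"wy":0,"wz":0},{"gripper":1,"dx":0,"dy":0.002,"dz":-0.07,"wx":0,"wy":0,"wz":0},{"gripper":1,"dx":0,"dy":0.002,"dz":-0.1,"wx":0,"wy":0,"wz":0},{"gripper":1,"dx":0,"dy":0.002,"dz":-0.125,"wx":0,"wy":0,"wz":0},{"gripper":1,"dx":0,"dy":0.002,"dz":-0.14,"wx":0,"wy":0,"wz":0}]'
python3 -m inch '[{"gripper":1,"dx":0,"dy":0,"dz":-0.02,"wx":0,"wy":0,"wz":0},{"gripper":1,"dx":0,"dy":0,"dz":-0.04,"wx":0,"wy":0,"wz":0},{"gripper":1,"dx":0,"dy":0,"dz":-0.05,"wx":0,"wy":0,"wz":0},{"gripper":1,"dx":0,"dy":0,"dz":-0.058,"wx":0,"wy":0,"wz":0},{"gripper":1,"dx":0,"dy":0,"dz":-0.058,"wx":0,"wy":0,"wz":0}]'
python3 -m inch '[{"gripper":0.8,"dx":0,"dy":0,"dz":0,"wx":0,"wy":0,"wz":0},{"gripper":0.7,"dx":0,"dy":0,"dz":0,"wx":0,"wy":0,"wz":0},{"gripper":0.6,"dx":0,"dy":0,"dz":0,"wx":0,"wy":0,"wz":0},{"gripper":0.5,"dx":0,"dy":0,"dz":0,"wx":0,"wy":0,"wz":0},{"gripper":0.4,"dx":0,"dy":0,"dz":0,"wx":0,"wy":0,"wz":0}]' 12
python3 -m inch '[{"gripper":0.3,"dx":0,"dy":0,"dz":0,"wx":0,"wy":0,"wz":0},{"gripper":0.3,"dx":0,"dy":0,"dz":0,"wx":0,"wy":0,"wz":0},{"gripper":0.3,"dx":0,"dy":0,"dz":0,"wx":0,"wy":0,"wz":0},{"gripper":0.3,"dx":0,"dy":0,"dz":0,"wx":0,"wy":0,"wz":0},{"gripper":0.3,"dx":0,"dy":0,"dz":0,"wx":0,"wy":0,"wz":0}]' 15

```

```text
clock: 18.62
eef_pos: [510.0, 375.5, 115.6]
eef_rot: [-3.138, 0.0, 2.126]
wrist_force: [-0.2, 0.4, 0.1]
finger_gap: 94.1
finger_force: 0.0
clock: 19.03
eef_pos: [510.4, 376.4, 59.5]
eef_rot: [-3.14, 0.0, 2.126]
wrist_force: [0.5, 0.1, 1.3]
finger_gap: 94.1
finger_force: 0.0
clock: 19.45
eef_pos: [510.8, 377.2, 61.0]
eef_rot: [3.141, -0.0, 2.127]
wrist_force: [0.3, 0.3, 0.1]
finger_gap: 64.0
finger_force: 0.0
clock: 19.87
eef_pos: [510.7, 377.1, 60.5]
eef_rot: [3.141, -0.0, 2.127]
wrist_force: [1.0, 0.4, 0.8]
finger_gap: 45.5
finger_force: 15.0
```

```bash

python3 -m inch '[{"gripper":0.3,"dx":0,"dy":0,"dz":0.02,"wx":0,"wy":0,"wz":0},{"gripper":0.3,"dx":0,"dy":0,"dz":0.06,"wx":0,"wy":0,"wz":0},{"gripper":0.3,"dx":0,"dy":0,"dz":0.1,"wx":0,"wy":0,"wz":0},{"gripper":0.3,"dx":0,"dy":0,"dz":0.14,"wx":0,"wy":0,"wz":0},{"gripper":0.3,"dx":0,"dy":0,"dz":0.18,"wx":0,"wy":0,"wz":0}]'
python3 -m inch '[{"gripper":0.3,"dx":0.001,"dy":-0.015,"dz":0,"wx":0,"wy":0,"wz":-1.5},{"gripper":0.3,"dx":0.004,"dy":-0.05,"dz":0,"wx":0,"wy":0,"wz":-5},{"gripper":0.3,"dx":0.007,"dy":-0.09,"dz":0,"wx":0,"wy":0,"wz":-9},{"gripper":0.3,"dx":0.01,"dy":-0.13,"dz":0,"wx":0,"wy":0,"wz":-13},{"gripper":0.3,"dx":0.0125,"dy":-0.17,"dz":0,"wx":0,"wy":0,"wz":-17}]'
python3 -m inch '[{"gripper":0.3,"dx":0.003,"dy":-0.038,"dz":0,"wx":0,"wy":0,"wz":-3.7},{"gripper":0.3,"dx":0.006,"dy":-0.076,"dz":0,"wx":0,"wy":0,"wz":-7.4},{"gripper":0.3,"dx":0.009,"dy":-0.114,"dz":0,"wx":0,"wy":0,"wz":-11.1},{"gripper":0.3,"dx":0.012,"dy":-0.152,"dz":0,"wx":0,"wy":0,"wz":-14.8},{"gripper":0.3,"dx":0.0145,"dy":-0.19,"dz":0,"wx":0,"wy":0,"wz":-18.5}]'
python3 -m inch '[{"gripper":0.3,"dx":0.003,"dy":-0.038,"dz":0,"wx":0,"wy":0,"wz":-3.7},{"gripper":0.3,"dx":0.006,"dy":-0.076,"dz":0,"wx":0,"wy":0,"wz":-7.4},{"gripper":0.3,"dx":0.009,"dy":-0.114,"dz":0,"wx":0,"wy":0,"wz":-11.1},{"gripper":0.3,"dx":0.012,"dy":-0.152,"dz":0,"wx":0,"wy":0,"wz":-14.8},{"gripper":0.3,"dx":0.0145,"dy":-0.19,"dz":0,"wx":0,"wy":0,"wz":-18.5}]'
python3 -m inch '[{"gripper":0.3,"dx":0.003,"dy":-0.038,"dz":0,"wx":0,"wy":0,"wz":-4},{"gripper":0.3,"dx":0.006,"dy":-0.076,"dz":0,"wx":0,"wy":0,"wz":-8},{"gripper":0.3,"dx":0.009,"dy":-0.114,"dz":0,"wx":0,"wy":0,"wz":-12},{"gripper":0.3,"dx":0.0105,"dy":-0.15,"dz":0,"wx":0,"wy":0,"wz":-15},{"gripper":0.3,"dx":0.0108,"dy":-0.1685,"dz":0,"wx":0,"wy":0,"wz":-16}]'
python3 -m inch '[{"gripper":0.3,"dx":0,"dy":0,"dz":0,"wx":0,"wy":0,"wz":0},{"gripper":0.3,"dx":0,"dy":0,"dz":0,"wx":0,"wy":0,"wz":0},{"gripper":0.3,"dx":0,"dy":0,"dz":0,"wx":0,"wy":0,"wz":0},{"gripper":0.3,"dx":0,"dy":0,"dz":0,"wx":0,"wy":0,"wz":0},{"gripper":0.3,"dx":0,"dy":0,"dz":0,"wx":0,"wy":0,"wz":0}]'
```

```text
clock: 20.28
eef_pos: [510.2, 376.7, 242.3]
eef_rot: [-3.141, 0.0, 2.127]
wrist_force: [0.6, 0.6, -1.2]
finger_gap: 46.1
finger_force: 15.0
clock: 20.7
eef_pos: [522.7, 205.4, 240.2]
eef_rot: [-3.141, 0.0, 1.827]
wrist_force: [1.0, -0.2, -1.3]
finger_gap: 45.8
finger_force: 15.0
clock: 21.12
eef_pos: [537.3, 15.2, 240.4]
eef_rot: [-3.141, 0.0, 1.504]
wrist_force: [0.6, -0.2, -1.4]
finger_gap: 45.7
finger_force: 15.0
clock: 21.53
eef_pos: [551.8, -174.9, 240.4]
eef_rot: [-3.141, -0.0, 1.181]
wrist_force: [0.6, 0.3, -0.8]
finger_gap: 45.5
finger_force: 15.0
clock: 21.95
eef_pos: [562.1, -345.1, 239.6]
eef_rot: [-3.141, 0.001, 0.9]
wrist_force: [0.7, -0.1, -1.3]
finger_gap: 45.8
finger_force: 15.0
clock: 22.37
eef_pos: [563.2, -340.4, 240.8]
eef_rot: [3.141, -0.0, 0.907]
wrist_force: [1.0, 0.2, -1.7]
finger_gap: 45.9
finger_force: 15.0
```

```bash

python3 -m inch '[{"gripper":0.3,"dx":0,"dy":0,"dz":-0.03,"wx":0,"wy":0,"wz":0},{"gripper":0.3,"dx":0,"dy":0,"dz":-0.06,"wx":0,"wy":0,"wz":0},{"gripper":0.3,"dx":0,"dy":0,"dz":-0.09,"wx":0,"wy":0,"wz":0},{"gripper":0.3,"dx":0,"dy":0,"dz":-0.12,"wx":0,"wy":0,"wz":0},{"gripper":0.3,"dx":0,"dy":0,"dz":-0.13,"wx":0,"wy":0,"wz":0}]'
python3 -m inch '[{"gripper":0.3,"dx":0,"dy":0,"dz":-0.005,"wx":0,"wy":0,"wz":0},{"gripper":0.3,"dx":0,"dy":0,"dz":-0.01,"wx":0,"wy":0,"wz":0},{"gripper":0.3,"dx":0,"dy":0,"dz":-0.015,"wx":0,"wy":0,"wz":0},{"gripper":0.3,"dx":0,"dy":0,"dz":-0.02,"wx":0,"wy":0,"wz":0},{"gripper":0.3,"dx":0,"dy":0,"dz":-0.025,"wx":0,"wy":0,"wz":0}]'
python3 -m inch '[{"gripper":0.3,"dx":0,"dy":0,"dz":-0.007,"wx":0,"wy":0,"wz":0},{"gripper":0.3,"dx":0,"dy":0,"dz":-0.014,"wx":0,"wy":0,"wz":0},{"gripper":0.3,"dx":0,"dy":0,"dz":-0.019,"wx":0,"wy":0,"wz":0},{"gripper":0.3,"dx":0,"dy":0,"dz":-0.0235,"wx":0,"wy":0,"wz":0},{"gripper":0.3,"dx":0,"dy":0,"dz":-0.0245,"wx":0,"wy":0,"wz":0}]'
```

```text
clock: 22.78
eef_pos: [561.7, -339.7, 106.2]
eef_rot: [-3.136, 0.0, 0.906]
wrist_force: [0.0, 0.1, -1.2]
finger_gap: 45.4
finger_force: 15.0
clock: 23.2
eef_pos: [563.4, -341.7, 86.2]
eef_rot: [3.14, -0.0, 0.905]
wrist_force: [-0.1, -0.3, -0.5]
finger_gap: 45.8
finger_force: 15.0
clock: 23.62
eef_pos: [563.0, -341.5, 60.4]
eef_rot: [-3.142, 0.0, 0.905]
wrist_force: [-0.5, 0.1, 1.8]
finger_gap: 45.3
finger_force: 15.0
```

```bash

python3 -m inch '[{"gripper":0.55,"dx":0,"dy":0,"dz":0,"wx":0,"wy":0,"wz":0},{"gripper":0.7,"dx":0,"dy":0,"dz":0,"wx":0,"wy":0,"wz":0},{"gripper":0.85,"dx":0,"dy":0,"dz":0,"wx":0,"wy":0,"wz":0},{"gripper":1,"dx":0,"dy":0,"dz":0,"wx":0,"wy":0,"wz":0},{"gripper":1,"dx":0,"dy":0,"dz":0,"wx":0,"wy":0,"wz":0}]'
python3 -m inch '[{"gripper":1,"dx":0,"dy":0,"dz":0,"wx":0,"wy":0,"wz":0},{"gripper":1,"dx":0,"dy":0,"dz":0.03,"wx":0,"wy":0,"wz":0},{"gripper":1,"dx":0,"dy":0,"dz":0.07,"wx":0,"wy":0,"wz":0},{"gripper":1,"dx":0,"dy":0,"dz":0.11,"wx":0,"wy":0,"wz":0},{"gripper":1,"dx":0,"dy":0,"dz":0.15,"wx":0,"wy":0,"wz":0}]'
python3 -m inch '[{"gripper":1,"dx":0,"dy":0,"dz":0.03,"wx":0,"wy":0,"wz":0},{"gripper":1,"dx":-0.003,"dy":0.02,"dz":0.05,"wx":0,"wy":0,"wz":2},{"gripper":1,"dx":-0.007,"dy":0.055,"dz":0.05,"wx":0,"wy":0,"wz":5},{"gripper":1,"dx":-0.011,"dy":0.092,"dz":0.05,"wx":0,"wy":0,"wz":8},{"gripper":1,"dx":-0.015,"dy":0.13,"dz":0.05,"wx":0,"wy":0,"wz":12}]'
python3 -m inch '[{"gripper":1,"dx":-0.0045,"dy":0.038,"dz":0,"wx":0,"wy":0,"wz":3.6},{"gripper":1,"dx":-0.009,"dy":0.076,"dz":0,"wx":0,"wy":0,"wz":7.2},{"gripper":1,"dx":-0.0135,"dy":0.114,"dz":0,"wx":0,"wy":0,"wz":10.8},{"gripper":1,"dx":-0.018,"dy":0.152,"dz":0,"wx":0,"wy":0,"wz":14.4},{"gripper":1,"dx":-0.0225,"dy":0.19,"dz":0,"wx":0,"wy":0,"wz":18}]'
python3 -m inch '[{"gripper":1,"dx":-0.0045,"dy":0.038,"dz":0,"wx":0,"wy":0,"wz":3.6},{"gripper":1,"dx":-0.009,"dy":0.076,"dz":0,"wx":0,"wy":0,"wz":7.2},{"gripper":1,"dx":-0.0135,"dy":0.114,"dz":0,"wx":0,"wy":0,"wz":10.8},{"gripper":1,"dx":-0.018,"dy":0.152,"dz":0,"wx":0,"wy":0,"wz":14.4},{"gripper":1,"dx":-0.0225,"dy":0.19,"dz":0,"wx":0,"wy":0,"wz":18}]'
python3 -m inch '[{"gripper":1,"dx":-0.0045,"dy":0.038,"dz":0,"wx":0,"wy":0,"wz":3.6},{"gripper":1,"dx":-0.009,"dy":0.076,"dz":0,"wx":0,"wy":0,"wz":7.2},{"gripper":1,"dx":-0.0135,"dy":0.114,"dz":0,"wx":0,"wy":0,"wz":10.8},{"gripper":1,"dx":-0.018,"dy":0.152,"dz":0,"wx":0,"wy":0,"wz":14.4},{"gripper":1,"dx":-0.0225,"dy":0.19,"dz":0,"wx":0,"wy":0,"wz":18}]'
python3 -m inch '[{"gripper":1,"dx":-0.004,"dy":0.035,"dz":0,"wx":0,"wy":0,"wz":2},{"gripper":1,"dx":-0.007,"dy":0.065,"dz":0,"wx":0,"wy":0,"wz":4},{"gripper":1,"dx":-0.009,"dy":0.08,"dz":0,"wx":0,"wy":0,"wz":4},{"gripper":1,"dx":-0.009,"dy":0.08,"dz":0,"wx":0,"wy":0,"wz":4},{"gripper":1,"dx":-0.009,"dy":0.08,"dz":0,"wx":0,"wy":0,"wz":4}]'
python3 - <<'E'
from h import *
s=manip.read_state();print(s["eef_pos"],np.degrees(s["eef_rot"]))
im=manip.camera("wrist");cv2.imwrite("pics/w8.png",im)
w=cv2.resize(im[60:240,190:390],(400,360))
i=np.hstack([w,cv2.resize(manip.camera("top")[190:280,370:460],(360,360))])
cv2.imwrite("pics/p4.png",i)
E
```

```text
clock: 24.03
eef_pos: [563.0, -341.5, 61.2]
eef_rot: [3.141, -0.0, 0.905]
wrist_force: [-0.2, 0.5, -0.2]
finger_gap: 74.9
finger_force: 0.0
clock: 24.45
eef_pos: [562.6, -341.3, 212.9]
eef_rot: [-3.141, -0.0, 0.905]
wrist_force: [1.0, 0.7, 0.4]
finger_gap: 93.9
finger_force: 0.0
clock: 24.87
eef_pos: [547.4, -210.3, 261.1]
eef_rot: [3.141, -0.0, 1.116]
wrist_force: [0.6, 0.6, 0.7]
finger_gap: 93.9
finger_force: 0.0
clock: 25.28
eef_pos: [524.8, -19.7, 261.2]
eef_rot: [3.141, -0.0, 1.432]
wrist_force: [1.2, 0.4, -0.3]
finger_gap: 94.4
finger_force: 0.0
clock: 25.7
eef_pos: [502.3, 170.3, 261.3]
eef_rot: [3.141, -0.0, 1.746]
wrist_force: [-0.2, -0.4, -0.3]
finger_gap: 94.0
finger_force: 0.0
clock: 26.12
eef_pos: [479.8, 360.4, 261.2]
eef_rot: [3.141, -0.0, 2.06]
wrist_force: [0.9, 0.3, 0.5]
finger_gap: 93.8
finger_force: 0.0
clock: 26.53
eef_pos: [471.2, 438.7, 260.5]
eef_rot: [-3.141, 0.0, 2.128]
wrist_force: [-0.0, 0.0, -1.0]
finger_gap: 94.4
finger_force: 0.0
[471.18238683 438.70586265 260.54210707] [-1.79965126e+02  1.20072474e-02  1.21914793e+02]
```

View pics/p4.png

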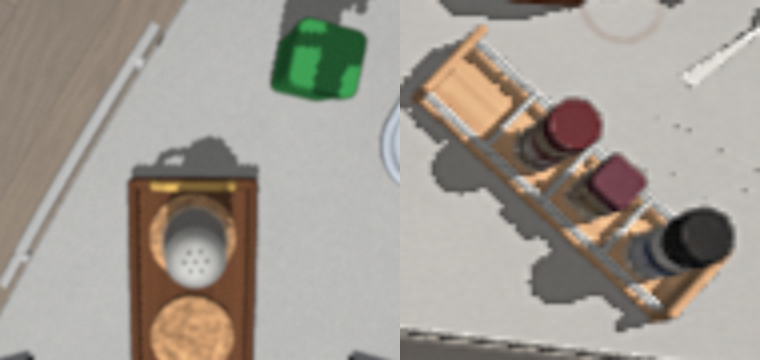

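Fourteen views used, so the rest is checked by numbers. This one shows the salt dome at (196,258) and the green look-alike at (320,60), off the tray. In the rack, round, square and mill stand in pockets 2 to 4, with pocket 1 empty.

```bash
python3 - <<'E'
from h import *
s=manip.read_state();print("salt",castw((288,189),101,s).round(1))
E
python3 -m inch '[{"gripper":1,"dx":0.0005,"dy":0.001,"dz":-0.035,"wx":0,"wy":0,"wz":0},{"gripper":1,"dx":0.0005,"dy":0.001,"dz":-0.07,"wx":0,"wy":0,"wz":0},{"gripper":1,"dx":0.0005,"dy":0.001,"dz":-0.1,"wx":0,"wy":0,"wz":0},{"gripper":1,"dx":0.0005,"dy":0.001,"dz":-0.125,"wx":0,"wy":0,"wz":0},{"gripper":1,"dx":0.0005,"dy":0.001,"dz":-0.14,"wx":0,"wy":0,"wz":0}]'
```

```text
salt [471.9 441.5 101. ]
clock: 27.05
eef_pos: [471.7, 437.6, 118.3]
eef_rot: [-3.139, 0.001, 2.125]
wrist_force: [-0.1, -0.1, 0.4]
finger_gap: 93.9
finger_force: 0.0
```

```bash

python3 -m inch '[{"gripper":1,"dx":0,"dy":0.001,"dz":-0.025,"wx":0,"wy":0,"wz":0},{"gripper":1,"dx":0,"dy":0.001,"dz":-0.05,"wx":0,"wy":0,"wz":0},{"gripper":1,"dx":0,"dy":0.001,"dz":-0.065,"wx":0,"wy":0,"wz":0},{"gripper":1,"dx":0,"dy":0.001,"dz":-0.073,"wx":0,"wy":0,"wz":0},{"gripper":1,"dx":0,"dy":0.001,"dz":-0.073,"wx":0,"wy":0,"wz":0}]'
python3 -m inch '[{"gripper":0.8,"dx":0,"dy":0,"dz":0,"wx":0,"wy":0,"wz":0},{"gripper":0.7,"dx":0,"dy":0,"dz":0,"wx":0,"wy":0,"wz":0},{"gripper":0.6,"dx":0,"dy":0,"dz":0,"wx":0,"wy":0,"wz":0},{"gripper":0.5,"dx":0,"dy":0,"dz":0,"wx":0,"wy":0,"wz":0},{"gripper":0.4,"dx":0,"dy":0,"dz":0,"wx":0,"wy":0,"wz":0}]' 12
python3 -m inch '[{"gripper":0.3,"dx":0,"dy":0,"dz":0,"wx":0,"wy":0,"wz":0},{"gripper":0.25,"dx":0,"dy":0,"dz":0,"wx":0,"wy":0,"wz":0},{"gripper":0.25,"dx":0,"dy":0,"dz":0,"wx":0,"wy":0,"wz":0},{"gripper":0.25,"dx":0,"dy":0,"dz":0,"wx":0,"wy":0,"wz":0},{"gripper":0.25,"dx":0,"dy":0,"dz":0,"wx":0,"wy":0,"wz":0}]' 15
python3 -m inch '[{"gripper":0.25,"dx":0,"dy":0,"dz":0.02,"wx":0,"wy":0,"wz":0},{"gripper":0.25,"dx":0,"dy":0,"dz":0.06,"wx":0,"wy":0,"wz":0},{"gripper":0.25,"dx":0,"dy":0,"dz":0.1,"wx":0,"wy":0,"wz":0},{"gripper":0.25,"dx":0,"dy":0,"dz":0.14,"wx":0,"wy":0,"wz":0},{"gripper":0.25,"dx":0,"dy":0,"dz":0.18,"wx":0,"wy":0,"wz":0}]'
```

```text
clock: 27.47
eef_pos: [471.9, 439.2, 46.7]
eef_rot: [-3.139, 0.0, 2.126]
wrist_force: [-0.3, -0.6, 1.3]
finger_gap: 93.9
finger_force: 0.0
clock: 27.88
eef_pos: [472.1, 440.7, 48.6]
eef_rot: [3.141, -0.0, 2.127]
wrist_force: [1.2, 0.0, 0.0]
finger_gap: 64.0
finger_force: 0.0
clock: 28.3
eef_pos: [471.9, 440.6, 47.9]
eef_rot: [3.142, -0.0, 2.127]
wrist_force: [-0.2, 0.7, 0.1]
finger_gap: 39.9
finger_force: 14.8
clock: 28.72
eef_pos: [471.6, 440.2, 229.8]
eef_rot: [-3.141, 0.0, 2.127]
wrist_force: [0.9, 0.8, -2.1]
finger_gap: 40.0
finger_force: 14.7
```

The gap of 40 mm fits a faceted shaker held across its flats. Pocket 1 is close to a yellow pack behind the rack, so I'll check its position and height against the gripper body before going there.

```bash
python3 - <<'E'
from h import *
from scipy.optimize import least_squares
def msk(im,box):
    h=cv2.cvtColor(im,cv2.COLOR_BGR2HSV);m=cv2.inRange(h,(15,120,90),(35,255,255));k=np.zeros_like(m);x0,y0,x1,y1=box;k[y0:y1,x0:x1]=m[y0:y1,x0:x1];return k
t=msk(cv2.imread("pics/top0.png"),(385,160,440,200));s=msk(cv2.imread("pics/side0.png"),(225,95,265,160));w=msk(cv2.imread("pics/w6.png"),(350,0,480,100))
for n,m in(("top",t),("side",s),("wrist",w)):
    c=np.argwhere(m)[:,::-1];print(n,len(c),c.min(0),c.max(0),cv2.boxPoints(cv2.minAreaRect(c.astype(np.int32))).round().tolist())
for z in(0,50,100,150):
    c=np.argwhere(t)[:,::-1];P=np.array([cast("top",p,z)[:2] for p in c[::5]])
    d=(P-[606,-287])@np.array([.785,-.62]);l=(P-[606,-287])@np.array([.62,.785])
    c=np.argwhere(s)[:,::-1];Q=np.array([cast("side",p,z)[:2] for p in c[::3]])
    d2=(Q-[606,-287])@np.array([.785,-.62]);l2=(Q-[606,-287])@np.array([.62,.785])
    print(z,"top out",d.min().round(),d.max().round(),"along",l.min().round(),l.max().round(),"| side out",d2.min().round(),d2.max().round(),"along",l2.min().round(),l2.max().round())
E
```

```text
top 318 [400 169] [427 187] [[399.0, 186.0], [400.0, 169.0], [427.0, 170.0], [426.0, 188.0]]
side 192 [236 112] [249 138] [[236.0, 112.0], [249.0, 112.0], [249.0, 138.0], [236.0, 138.0]]
wrist 3565 [373   0] [466  81] [[369.0, 28.0], [418.0, -11.0], [471.0, 55.0], [421.0, 94.0]]
0 top out 129.0 229.0 along -15.0 74.0 | side out 160.0 331.0 along -137.0 2.0
50 top out 108.0 205.0 along -13.0 73.0 | side out 99.0 261.0 along -76.0 56.0
100 top out 87.0 180.0 along -11.0 73.0 | side out 39.0 191.0 along -14.0 110.0
150 top out 66.0 156.0 along -9.0 72.0 | side out -22.0 122.0 along 48.0 165.0
```

```bash
python3 - <<'E'
from h import *
s=dict(eef_pos=np.array([521.06,-392.37,228.33]),eef_rot=[np.pi,0,np.radians(51.98)])
o=lambda P:(np.round((P[:2]-[606,-287])@np.array([.785,-.62])),np.round((P[:2]-[606,-287])@np.array([.62,.785])))
for p in[(365,45),(403,84),(380,18),(421,82)]:print(p,[(z,o(castw(p,z,s))) for z in(0,40,140)])
im=cv2.imread("pics/w6.png");h=cv2.cvtColor(im,cv2.COLOR_BGR2HSV)
b=cv2.inRange(h,(0,80,20),(14,255,130));b[:,:345]=0;b[:,420:]=0;b[100:]=0
c=np.argwhere(b)[:,::-1];print(len(c),c.min(0),c.max(0));P=[o(castw(p,0,s)) for p in c[::4]];print("brown base out",np.percentile([q[0] for q in P],[0,2,10,50]))
E
```

```text
(365, 45) [(0, (np.float64(97.0), np.float64(41.0))), (40, (np.float64(88.0), np.float64(31.0))), (140, (np.float64(63.0), np.float64(7.0)))]
(403, 84) [(0, (np.float64(148.0), np.float64(-6.0))), (40, (np.float64(134.0), np.float64(-11.0))), (140, (np.float64(97.0), np.float64(-24.0)))]
(380, 18) [(0, (np.float64(118.0), np.float64(81.0))), (40, (np.float64(106.0), np.float64(67.0))), (140, (np.float64(77.0), np.float64(33.0)))]
(421, 82) [(0, (np.float64(174.0), np.float64(-1.0))), (40, (np.float64(157.0), np.float64(-7.0))), (140, (np.float64(114.0), np.float64(-21.0)))]
496 [363  20] [416  84]
brown base out [ 96.  97. 101. 120.]
```

The pack's near corner is about 97 mm out and 41 mm left of pocket 1's centre, while the gripper body reaches 88 mm by ±37 mm. I'll approach with the gripper turned another 15° clockwise so its outer end swings clear of the pack.

```bash

python3 -m inch '[{"gripper":0.25,"dx":0.003,"dy":-0.015,"dz":0,"wx":0,"wy":0,"wz":-1.5},{"gripper":0.25,"dx":0.008,"dy":-0.045,"dz":0,"wx":0,"wy":0,"wz":-5},{"gripper":0.25,"dx":0.014,"dy":-0.078,"dz":0,"wx":0,"wy":0,"wz":-9},{"gripper":0.25,"dx":0.02,"dy":-0.111,"dz":0,"wx":0,"wy":0,"wz":-13},{"gripper":0.25,"dx":0.026,"dy":-0.145,"dz":0,"wx":0,"wy":0,"wz":-17}]'
python3 -m inch '[{"gripper":0.25,"dx":0.007,"dy":-0.038,"dz":0,"wx":0,"wy":0,"wz":-4.4},{"gripper":0.25,"dx":0.014,"dy":-0.076,"dz":0,"wx":0,"wy":0,"wz":-8.8},{"gripper":0.25,"dx":0.021,"dy":-0.114,"dz":0,"wx":0,"wy":0,"wz":-13.2},{"gripper":0.25,"dx":0.028,"dy":-0.152,"dz":0,"wx":0,"wy":0,"wz":-17.6},{"gripper":0.25,"dx":0.035,"dy":-0.19,"dz":0,"wx":0,"wy":0,"wz":-22}]'
python3 -m inch '[{"gripper":0.25,"dx":0.007,"dy":-0.038,"dz":0,"wx":0,"wy":0,"wz":-4.4},{"gripper":0.25,"dx":0.014,"dy":-0.076,"dz":0,"wx":0,"wy":0,"wz":-8.8},{"gripper":0.25,"dx":0.021,"dy":-0.114,"dz":0,"wx":0,"wy":0,"wz":-13.2},{"gripper":0.25,"dx":0.028,"dy":-0.152,"dz":0,"wx":0,"wy":0,"wz":-17.6},{"gripper":0.25,"dx":0.035,"dy":-0.19,"dz":0,"wx":0,"wy":0,"wz":-22}]'
python3 -m inch '[{"gripper":0.25,"dx":0.007,"dy":-0.037,"dz":0,"wx":0,"wy":0,"wz":-4.4},{"gripper":0.25,"dx":0.014,"dy":-0.074,"dz":0,"wx":0,"wy":0,"wz":-8.8},{"gripper":0.25,"dx":0.021,"dy":-0.111,"dz":0,"wx":0,"wy":0,"wz":-13.2},{"gripper":0.25,"dx":0.028,"dy":-0.148,"dz":0,"wx":0,"wy":0,"wz":-17.6},{"gripper":0.25,"dx":0.035,"dy":-0.185,"dz":0,"wx":0,"wy":0,"wz":-22}]'
python3 -m inch '[{"gripper":0.25,"dx":0.002,"dy":-0.01,"dz":0,"wx":0,"wy":0,"wz":-2},{"gripper":0.25,"dx":0.0034,"dy":-0.0173,"dz":0,"wx":0,"wy":0,"wz":-2},{"gripper":0.25,"dx":0.0034,"dy":-0.0173,"dz":0,"wx":0,"wy":0,"wz":-2},{"gripper":0.25,"dx":0.0034,"dy":-0.0173,"dz":0,"wx":0,"wy":0,"wz":-2},{"gripper":0.25,"dx":0.0034,"dy":-0.0173,"dz":0,"wx":0,"wy":0,"wz":-2}]'
```

```text
clock: 29.13
eef_pos: [497.7, 294.2, 227.7]
eef_rot: [-3.141, 0.0, 1.827]
wrist_force: [0.9, 0.8, -1.6]
finger_gap: 40.0
finger_force: 14.7
clock: 29.55
eef_pos: [532.8, 103.7, 227.9]
eef_rot: [-3.141, 0.0, 1.443]
wrist_force: [1.0, -0.5, -1.2]
finger_gap: 40.1
finger_force: 14.7
clock: 29.97
eef_pos: [567.8, -86.4, 227.9]
eef_rot: [-3.141, 0.0, 1.058]
wrist_force: [0.1, 1.2, -1.4]
finger_gap: 40.1
finger_force: 14.7
clock: 30.38
eef_pos: [602.8, -271.3, 227.7]
eef_rot: [-3.141, 0.0, 0.674]
wrist_force: [0.3, 0.1, -0.8]
finger_gap: 40.2
finger_force: 14.7
clock: 30.8
eef_pos: [606.5, -285.3, 228.2]
eef_rot: [-3.142, -0.0, 0.646]
wrist_force: [-0.4, 0.2, -1.2]
finger_gap: 39.7
finger_force: 14.7
```

Settled on target. Lowering.

```bash

python3 -m inch '[{"gripper":0.25,"dx":0,"dy":0,"dz":-0.03,"wx":0,"wy":0,"wz":0},{"gripper":0.25,"dx":0,"dy":0,"dz":-0.06,"wx":0,"wy":0,"wz":0},{"gripper":0.25,"dx":0,"dy":0,"dz":-0.09,"wx":0,"wy":0,"wz":0},{"gripper":0.25,"dx":0,"dy":0,"dz":-0.12,"wx":0,"wy":0,"wz":0},{"gripper":0.25,"dx":0,"dy":0,"dz":-0.13,"wx":0,"wy":0,"wz":0}]'
python3 -m inch '[{"gripper":0.25,"dx":0,"dy":0,"dz":-0.005,"wx":0,"wy":0,"wz":0},{"gripper":0.25,"dx":0,"dy":0,"dz":-0.01,"wx":0,"wy":0,"wz":0},{"gripper":0.25,"dx":0,"dy":0,"dz":-0.015,"wx":0,"wy":0,"wz":0},{"gripper":0.25,"dx":0,"dy":0,"dz":-0.02,"wx":0,"wy":0,"wz":0},{"gripper":0.25,"dx":0,"dy":0,"dz":-0.025,"wx":0,"wy":0,"wz":0}]'
python3 -m inch '[{"gripper":0.25,"dx":0,"dy":0,"dz":-0.007,"wx":0,"wy":0,"wz":0},{"gripper":0.25,"dx":0,"dy":0,"dz":-0.014,"wx":0,"wy":0,"wz":0},{"gripper":0.25,"dx":0,"dy":0,"dz":-0.019,"wx":0,"wy":0,"wz":0},{"gripper":0.25,"dx":0,"dy":0,"dz":-0.0235,"wx":0,"wy":0,"wz":0},{"gripper":0.25,"dx":0,"dy":0,"dz":-0.0245,"wx":0,"wy":0,"wz":0}]'
```

```text
clock: 31.22
eef_pos: [605.0, -284.6, 93.8]
eef_rot: [-3.136, 0.002, 0.646]
wrist_force: [-0.0, 0.7, -1.4]
finger_gap: 39.6
finger_force: 14.7
clock: 31.63
eef_pos: [606.8, -286.9, 73.8]
eef_rot: [3.14, -0.001, 0.643]
wrist_force: [-0.3, -0.2, -1.5]
finger_gap: 39.9
finger_force: 14.7
clock: 32.05
eef_pos: [606.2, -286.8, 47.9]
eef_rot: [-3.141, 0.0, 0.643]
wrist_force: [-1.0, 1.0, 1.8]
finger_gap: 39.6
finger_force: 15.0
```

```bash

python3 -m inch '[{"gripper":0.4,"dx":0,"dy":0,"dz":0,"wx":0,"wy":0,"wz":0},{"gripper":0.6,"dx":0,"dy":0,"dz":0,"wx":0,"wy":0,"wz":0},{"gripper":0.8,"dx":0,"dy":0,"dz":0,"wx":0,"wy":0,"wz":0},{"gripper":0.8,"dx":0,"dy":0,"dz":0,"wx":0,"wy":0,"wz":0},{"gripper":0.8,"dx":0,"dy":0,"dz":0,"wx":0,"wy":0,"wz":0}]'
python3 -m inch '[{"gripper":0.8,"dx":0,"dy":0,"dz":0,"wx":0,"wy":0,"wz":0},{"gripper":0.8,"dx":0,"dy":0,"dz":0.03,"wx":0,"wy":0,"wz":0},{"gripper":0.8,"dx":0,"dy":0,"dz":0.07,"wx":0,"wy":0,"wz":0},{"gripper":0.8,"dx":0,"dy":0,"dz":0.11,"wx":0,"wy":0,"wz":0},{"gripper":0.8,"dx":0,"dy":0,"dz":0.15,"wx":0,"wy":0,"wz":0}]'
python3 -m inch '[{"gripper":0.8,"dx":0,"dy":0,"dz":0.03,"wx":0,"wy":0,"wz":0},{"gripper":0.8,"dx":-0.01,"dy":0.03,"dz":0.06,"wx":0,"wy":0,"wz":0},{"gripper":0.8,"dx":-0.02,"dy":0.065,"dz":0.06,"wx":0,"wy":0,"wz":3},{"gripper":0.8,"dx":-0.03,"dy":0.1,"dz":0.06,"wx":0,"wy":0,"wz":6},{"gripper":0.8,"dx":-0.04,"dy":0.135,"dz":0.06,"wx":0,"wy":0,"wz":9}]'
python3 -m inch '[{"gripper":0.8,"dx":-0.01,"dy":0.038,"dz":0,"wx":0,"wy":0,"wz":3},{"gripper":0.8,"dx":-0.02,"dy":0.076,"dz":0,"wx":0,"wy":0,"wz":6},{"gripper":0.8,"dx":-0.03,"dy":0.114,"dz":0,"wx":0,"wy":0,"wz":9},{"gripper":0.8,"dx":-0.035,"dy":0.145,"dz":0,"wx":0,"wy":0,"wz":12},{"gripper":0.8,"dx":-0.035,"dy":0.15,"dz":0,"wx":0,"wy":0,"wz":12}]'
python3 - <<'E'
from h import *
t=manip.camera("top");t0=cv2.imread("pics/top0.png");cv2.imwrite("pics/top9.png",t)
d=cv2.absdiff(t,t0).max(2)[190:280,365:460]>40
P=[(606,-287),(563,-341.5),(520,-396.5),(476,-451)]
i=manip.camera_info("top");K=i["camera_matrix"]
def pr(X):
    c=np.array(i["R"])@X+np.array(i["t"]).ravel();return (K@c)[:2]/c[2]
for n,p,z in zip(("salt","round","square","mill"),P,(95,139,104,163)):
    q=pr(np.array([*p,z]));u,v=q.round().astype(int)
    print(n,"expected top px",q.round(1),"mean BGR there",t[v-1:v+2,u-1:u+2].mean((0,1)).round(),"before",t0[v-1:v+2,u-1:u+2].mean((0,1)).round())
h=cv2.cvtColor(t,cv2.COLOR_BGR2HSV)
def blob(m,z,n,at):
    k=np.zeros_like(m);u,v=at;k[v-12:v+12,u-12:u+12]=m[v-12:v+12,u-12:u+12]
    N,L,S,C=cv2.connectedComponentsWithStats(k)
    j=1+S[1:,4].argmax();print(n,S[j,4],cast("top",C[j],z).round())
red=cv2.inRange(h,(160,60,30),(180,255,170))
at=[tuple(pr(np.array([*p,z])).round().astype(int)) for p,z in zip(P,(95,139,104,163))]
blob(red,139,"round",at[1]);blob(red,104,"square",at[2]);blob(cv2.inRange(t,(0,0,0),(60,60,60)),163,"mill",at[3])
g=((h[...,1]<35)&(h[...,2]>120)).astype(np.uint8)*255
b=((cv2.absdiff(t,t0).max(2)>35)).astype(np.uint8)*255;blob(g&b,95,"salt",at[0])
x=at[0];cv2.imwrite("pics/s.png",t[x[1]-15:x[1]+15,x[0]-15:x[0]+15])
E
```

```text
clock: 32.47
eef_pos: [606.5, -286.8, 48.7]
eef_rot: [3.141, -0.0, 0.643]
wrist_force: [-0.1, 0.6, 0.0]
finger_gap: 63.0
finger_force: 0.0
clock: 32.88
eef_pos: [606.0, -286.6, 200.3]
eef_rot: [-3.141, 0.0, 0.643]
wrist_force: [-0.5, 0.9, 0.2]
finger_gap: 75.2
finger_force: 0.0
clock: 33.3
eef_pos: [565.6, -150.5, 258.9]
eef_rot: [3.141, -0.0, 0.803]
wrist_force: [0.9, -0.1, 0.0]
finger_gap: 75.4
finger_force: 0.0
clock: 33.72
eef_pos: [530.4, 2.2, 259.1]
eef_rot: [3.141, -0.001, 1.017]
wrist_force: [0.1, 0.5, -0.4]
finger_gap: 75.0
finger_force: 0.0
salt expected top px [394.9 208.6] mean BGR there [175. 182. 185.] before [ 86. 111. 138.]
round expected top px [413.3 219.6] mean BGR there [ 54.  50. 104.] before [178. 182. 184.]
square expected top px [425.3 235.4] mean BGR there [ 72.  62. 108.] before [121. 144. 171.]
mill expected top px [447.  247.3] mean BGR there [47. 49. 50.] before [175. 180. 183.]
round 139 [ 558. -340.  139.]
square 122 [ 520. -390.  104.]
mill 199 [ 468. -441.  163.]
salt 39 [ 603. -288.   95.]
```

```bash
python3 -c "
from cell import manip
print(manip.sign_off())"
```

```text
the job is handed in; nothing more can be done
None
```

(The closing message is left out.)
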